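# Set the optical probe in the culture vessel to its immersion mark

### The job

Get the culture vessel ready for a run: take the thick steel optical probe out of the inclined rack and slide it, upright and tip first, through the wide free gland in the vessel's headplate until the black ring round its shaft is level with the top of the gland, then let go so that the gland's seal holds it there. The window at the probe's tip is fragile, so feel for the bore gently and never force the probe against the metal; leave everything else on the bench where it is.

Things in the scene. Friction and masses are not known exactly. Their poses are not given: they have to be found in the camera images.
- probe: Optical probe, 0.2 kg, 195 mm: steel shaft 18 mm thick, 140 mm long, flat tip, sharp edge; round black head 30 mm thick, 45 mm long; 10 mm connector stub on top. Origin: centre of the black head, where to grip. z runs from tip to head. At the start it leans 30 degrees from vertical in one of the rack's two holes, head towards the robot; draw it 75 mm or more along its axis to free it.
- probe_tip (a point): Centre of the flat tip of the probe's shaft, 162.5 mm along -z from the head's centre; same axes as the probe.
- probe_mark (a point): Middle of the black immersion ring (4 mm wide) round the probe's shaft, on the shaft's axis, 80 mm from the tip; same axes as the probe.
- vessel: Culture vessel, fixed: white round base 160 mm across, glass jar 130 mm across, empty inside, clamp ring 174 mm across. Origin: on the jar's axis at bench height, z up. The steel headplate (top 115 mm up) carries a stirrer motor in the middle (45 mm across, top 178 mm up), the wide gland towards +x, a narrow gland (11 mm bore, not for this probe), a filter, a bent pipe and caps, none above 165 mm.
- port (a point): Nominal centre of the wide gland's flat top: 44 mm along the vessel's +x, 135 mm above the bench; axes as the vessel. Steel nut 35 mm across, square-edged bore 20.2 mm wide. The headplate lies loosely in its clamp ring, so the true bore is up to 4 mm off this point in x and up to 4 mm in y (height exact); it does not shift when touched. Find it by feel or by eye.
- rack: Inclined probe rack, fixed: aluminium base plate 130 x 162 mm, two grey cross bars 150 mm long between cheeks, tilted 30 degrees so that things in it lean with their heads towards the rack's -x. Two holes 21 mm in diameter, 90 mm apart along the rack's y; the upper bar ends 74 mm along a shaft from its tip. Origin: under the middle at bench height, z up.
- electrode: Bystander: glass electrode in the rack's other hole, 142 mm long, amber glass shaft 17 mm thick, white cap 24 mm thick, no black ring; its cap ends lower than the probe's black head. Origin: on its axis 162.5 mm from its tip (just beyond its end).
- carton: Bystander: wipes carton, 118 x 118 x 125 mm. Origin: centre of its underside.
- tip_box: Bystander: pipette tip box with clear lid, 124 x 86 x 75 mm. Origin: centre of its underside.
- tube_rack: Bystander: blue rack with a few sample tubes, 100 x 206 x 52 mm. Origin: centre of its underside.
- bottle: Bystander: round bottle, 68 mm across, 140 mm tall. Origin: centre of its underside.
- beaker: Bystander: small glass beaker, 60 mm across, 75 mm tall. Origin: centre of its underside.
- pipette: Bystander: hand pipette lying on the bench, about 280 mm long and 25 mm high, along its x. Origin: at bench height under its body.
- seal (a point): Middle of the wide gland's rubber seal, nominally 20 mm below port, same axes. Its two springy rows, 8 and 32 mm below the gland's top, grip the shaft: pushing the probe through takes 10 to 20 N, and it then stays upright at whatever depth it is left. Below, the jar is empty down to 24 mm above the bench.

How it is judged:
On the way:
1. the probe is drawn out of the rack and held upright with its tip above the gland's height (height (world z) of probe_tip above 0.135 m and angle between probe's own z axis and vertical below 0.2 rad), for 0.1 s.
At the end, for the whole second after the job is handed in: The probe stands in the wide gland, head up, within 0.1 rad of vertical and at rest, with the middle of its black ring level with the gland's top to within 4 mm (and within 10 mm sideways of the gland's nominal centre) (z of probe_mark in the frame of port between -0.004 and 0.004 m and horizontal distance between probe_mark and port below 0.01 m and angle between probe's own z axis and vertical below 0.1 rad and linear speed of probe below 0.01 m/s); the robot touches nothing.
It fails at once if the probe is pressed or knocked against the vessel with more than 40 N (contact force between probe and vessel above 40 N).
It fails at once if the electrode is moved by more than 20 mm (distance of electrode from where it was at the start of the episode above 0.02 m).
It fails at once if a bystander on the bench is moved by more than 20 mm (distance of any of carton, tip_box, tube_rack, bottle, beaker, pipette from where it was at the start of the episode above 0.02 m).
It also fails if it takes over 64 s, if anything falls off the work surface, if the arm or the gripper's body presses on something with over 40 N, if the wrist force passes 120 N, or if a joint passes its speed limit or range.

### The arm

A 6-joint arm with a two-finger parallel gripper is mounted at the origin on the work surface. World frame = base frame: x ahead of the robot, y to its left, z up, the work surface at z = 0. Lengths are in m, angles in rad, forces in N, time in s.
With the tool pointing down it reaches from about 0.35 to 0.925 m from the base axis. Payload 6.4 kg.
Tool frame: the origin (TCP) lies midway between the tips of the shut fingers; the grasp point (between the pads) lies 19 mm behind it; x points along the fingers, y is the direction in which the jaws open and shut, and the axes are right-handed (so a half turn about x gives the same grasp; the last joint's range is limited). The gripper opens to 85 mm and grips with 20 to 120 N. Pads are 22 mm wide; open, the fingers measure 114 mm over their backs; the gripper's body (76 mm by 85 mm) begins 54 mm behind the grasp point. The pads swing forward as they close: fully open they stand 13 mm farther back than shut.
Start: joints at [-1.459, 0.245, 1.558, -0, 1.339, -0.174], TCP at [0.183, -0.624, 0.231] pointing down, gripper open.
Joint ranges: [-3.13, 3.13], [-1.02, 2.26], [0.13, 2.54], [-0.95, 4.09], [0.21, 2.88], [-2.74, 2.74]. Speed limits (rad/s): [2.57, 2.57, 3.14, 3.14, 3.14, 3.14].

### API

Orientations are given as a rotation vector (axis times angle).
In Python, from bench import manip gives the robot as it stands.
- The arm moves only by the tool step_arm, never from a script. Its argument "commands" is a list of rows, each an object with "translation": the shift along the tool's x, y, z scaled (see below), a list of three; "angular": the turn, a rotation vector about the tool's x, y, z scaled (see below), a list of three; "gripper": the gripper command: -1 is shut, 1 is fully open, values between are in proportion. A call has 1 to 5 rows; each row is the pose to reach, as a shift and turn from the pose commanded when the call began, along the tool's axes at that moment; what a row does not reach only later rows make up. The controller multiplies each number of a shift by 0.2 m and each number of a turn by pi/2 rad. A row lasts 1/10 s, in which the tool goes at most 50 mm and 8.59 degrees, less where a joint would pass 70% of its speed; a pose out of reach is approached as far as the arm can. A call with a number of a shift or a turn outside -1 to 1 is refused whole. A call with a gripper value outside its range is refused whole. The fingers move at their own pace and stop on an object; "squeeze" is the grip in N (left out, the last holds). Time passes only in rows, so rows that repeat a pose let the fingers close. It gives the time, the measured TCP pose, the force and the opening at its end, in the units of the state.
- manip.sense(): the state, without advancing time (a new reading comes with each control period).
- manip.capture(name): name is "scene" or "top" or "wrist"; returns (picture, depth): 480x640x3 uint8, red, green, blue; 480x640 float32, m along the optical axis (not along the pixel's ray), 0 where there is no reading.
- manip.camera_model(name): a dict with "K" (3x3 intrinsics, pixels), "xyz" and "attitude" of the camera in the world. Camera axes: x right, y down, z forward; pixel columns grow to the right and rows downward; lengths in m; the calibration is good to about 2 mm. A picture is of the moment at which its call begins: read the wrist's pose just before it. camera_model takes no time and is no camera call; for the wrist camera it gives the pose at the moment of the call.
- manip.close_job(): hands the job in, once; it reports no verdict.
The state is a dict: "t": time; "joint_pos": joint angles; "qd": joint speeds; "joint_efforts": joint torques, N m; "position": TCP position; "tcp_rot": TCP orientation; "force": force on the tool from outside, world axes, zero at the start; "wrist_torque": the same for the moment, N m; "grip_width": finger opening in m.
Only numpy, scipy, OpenCV 4.12 (cv2) and the standard library are available. Lean on these libraries where they do the work, as an engineer would, in place of code of your own. Each camera call takes 0.05 s, during which the arm holds its last target. There are 200 camera calls.

## Working session

There is one attempt and no reset: what is moved stays moved. The work goes in short steps, Python scripts to look and compute and a tool call to move; the robot and the scene stay as the last step left them, time stands still between calls to the robot, and variables do not carry over. Pictures are saved under pics/ and viewed, about 8 in all and at most 12, crops included, and the job is handed in when it is done.

Besides the shell and the picture viewer there is one more tool, called after "Request:" as name([rows], argument=value, ...), one row to a line, values as JSON. step_arm: Moves the arm, as the interface text tells. Its arguments: {"type":"object","properties":{"commands":{"type":"array","items":{"type":"object","properties":{"translation":{"type":"array","items":{"type":"number","minimum":-1,"maximum":1}},"angular":{"type":"array","items":{"type":"number","minimum":-1,"maximum":1}},"gripper":{"type":"number"}}}},"squeeze":{"type":"number"}},"required":["commands"]}

```bash
mkdir -p pics; ls
cat > h.py <<'E'
import numpy as np, cv2
from scipy.spatial.transform import Rotation as R
from bench import manip
def cam(n):
    m=manip.camera_model(n); a=np.array(m["attitude"],float)
    return np.array(m["K"]),np.array(m["xyz"]),(R.from_rotvec(a).as_matrix() if a.size==3 else a)
def grab(n,f):
    m=cam(n); p,d=manip.capture(n); cv2.imwrite(f"pics/{f}.png",p[:,:,::-1]); np.savez(f"pics/{f}.npz",p=p,d=d,K=m[0],c=m[1],A=m[2]); return p,d,m
def cloud(d,m):
    K,c,A=m; v,u=np.mgrid[:480,:640]
    P=np.stack([(u-K[0,2])/K[0,0]*d,(v-K[1,2])/K[1,1]*d,d],-1)
    return P@A.T+c
def load(f):
    z=np.load(f"pics/{f}.npz"); return z["p"],z["d"],(z["K"],z["c"],z["A"])
E
python3 - <<'E'
from h import *
for n in("scene","top"):
    p,d,m=grab(n,n+"0"); print(n,m)
print(manip.sense())
E
```

```text
pics
scene (array([[561.10247129,   0.        , 320.1623601 ],
       [  0.        , 561.10247129, 239.31841209],
       [  0.        ,   0.        ,   1.        ]]), array([ 1.41078891, -0.30556681,  0.97755363]), array([[ 0.32264675,  0.6514834 , -0.6866356 ],
       [ 0.94637809, -0.20950568,  0.24591843],
       [ 0.01635772, -0.72916168, -0.68414594]]))
top (array([[505.43940761,   0.        , 324.92536821],
       [  0.        , 505.43940761, 236.57537147],
       [  0.        ,   0.        ,   1.        ]]), array([0.40739997, 0.00455648, 1.54651904]), array([[-0.00853861, -0.99283704,  0.11917091],
       [-0.9999314 ,  0.00752187, -0.00897902],
       [ 0.00801831, -0.1192394 , -0.99283315]]))
{'t': 0.1, 'joint_pos': array([-1.45911335e+00,  2.45753990e-01,  1.55890888e+00, -2.11984638e-05,
        1.33869059e+00, -1.74099046e-01]), 'qd': array([ 0.00151295, -0.0009274 , -0.00320437,  0.00023541, -0.00207335,
        0.00139985]), 'joint_efforts': array([ 2.12557711e-04, -4.30672145e+01, -3.27128792e+01, -1.13172023e-04,
        2.79008738e-03,  3.87331681e-06]), 'position': array([ 0.18318392, -0.62312538,  0.23027526]), 'tcp_rot': array([ 2.06890194,  0.29949606, -2.06883019]), 'force': array([ 0.09282598,  0.11752615, -0.96982775]), 'wrist_torque': array([-0.03264966,  0.0224289 , -0.00536944]), 'grip_width': 0.0856562743328675}
```

View pics/scene0.png

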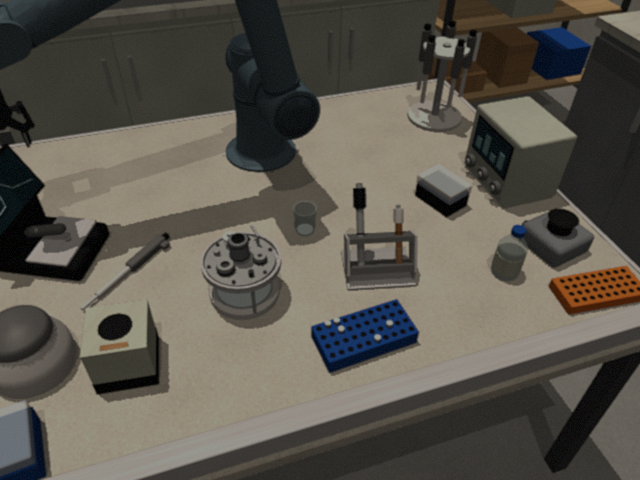

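View pics/top0.png

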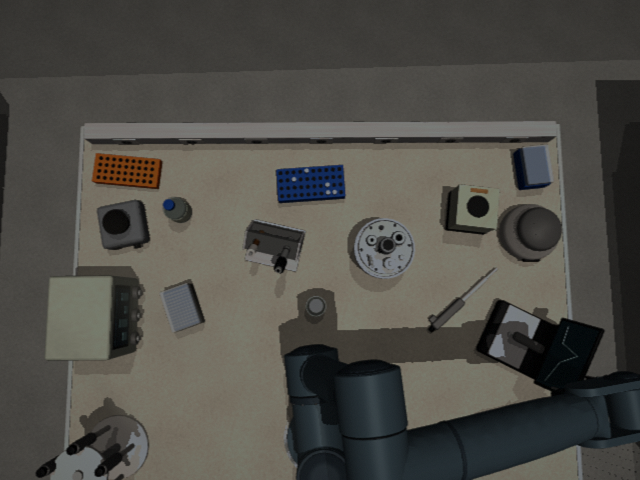

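The scene view shows the probe's black head at (360,195), the electrode's white cap at (398,212) and the vessel at (240,265). The top view has the head at (280,263) and the vessel at (385,248), with gland candidates at (372,241) and (398,238).

Run:
```python
from h import *
out=[]
for f,(u,v) in (("scene0",(240,262)),("top0",(384,248))):
    p,d,m=load(f); c=p[v-40:v+40,u-50:u+50,::-1]
    out.append(cv2.resize(np.clip(c*1.6,0,255).astype(np.uint8),None,fx=5.6,fy=5.6,interpolation=cv2.INTER_CUBIC)[:, :560])
p,d,m=load("scene0")
W=cloud(d,m)
# head
for f,(u0,u1,v0,v1) in (("scene0",(345,375,178,212)),("top0",(268,292,250,275))):
    p,d,m=load(f); W=cloud(d,m); s=np.s_[v0:v1,u0:u1]
    mk=(p[s].max(-1)<45)&(W[s][...,2]>.1); Q=W[s][mk]; mean=Q.mean(0)
    print(f,mk.sum(),mean,np.linalg.svd(Q-mean)[2][0] if len(Q)>3 else 0,Q.min(0),Q.max(0))
# vessel / all tops from top cam
p,d,m=load("top0"); W=cloud(d,m)
s=np.s_[205:290,340:425]; w=W[s]
for lo,hi in((.105,.125),(.127,.143),(.143,.17),(.17,.19)):
    mk=((w[...,2]>lo)&(w[...,2]<hi)).astype(np.uint8)
    n,l,st,ce=cv2.connectedComponentsWithStats(mk)
    for i in range(1,n):
        if st[i,4]>8:
            q=w[l==i]; c,r=cv2.minEnclosingCircle(q[:,:2].astype(np.float32)); print(lo,st[i],"c",np.round(c,4),round(r,4),"med",np.round(np.median(q,0),4))
# obstacles
mk=((W[...,2]>.015)).astype(np.uint8)
n,l,st,ce=cv2.connectedComponentsWithStats(mk)
for i in range(1,n):
    if st[i,4]>60:
        q=W[l==i]; print(ce[i].round(),np.round(np.percentile(q,2,axis=0),3),np.round(np.percentile(q,98,axis=0),3))
cv2.imwrite("pics/z1.png",np.hstack(out)[:, :1120]); im=cv2.resize(np.hstack(out),(800,int(800*out[0].shape[0]/1120))); cv2.imwrite("pics/z1.png",im)
```

```text
scene0 224 [0.51456555 0.10569829 0.18540443] [ 0.70779523 -0.32465319  0.62739638] [ 0.48819872 -0.30556681  0.15435452] [1.41078891 0.12508399 0.97755363]
top0 155 [0.50295847 0.11280509 0.17745128] [-0.5378481   0.11570249  0.83506428] [0.47562186 0.09715156 0.10198288] [0.54295154 0.12962024 0.2027944 ]
0.105 [  14   13   61   61 2012] c [ 0.5466 -0.1762] 0.0874 med [ 0.545  -0.1698  0.113 ]
0.105 [55 30  7  6 30] c [ 0.5754 -0.2159] 0.0086 med [ 0.5757 -0.217   0.1144]
0.105 [30 33  3  5 12] c [ 0.5682 -0.1381] 0.0064 med [ 0.5684 -0.1397  0.1152]
0.127 [51 26 14 14 90] c [ 0.5736 -0.214 ] 0.0194 med [ 0.5739 -0.2157  0.133 ]
0.127 [27 30  9 10 48] c [ 0.5673 -0.1395] 0.0136 med [ 0.5669 -0.1395  0.1309]
0.127 [41 47  9  3 11] c [ 0.5305 -0.1763] 0.0114 med [ 0.5289 -0.1766  0.1355]
0.127 [44 53 12 12 66] c [ 0.4996 -0.1876] 0.0166 med [ 0.5006 -0.1856  0.1404]
0.143 [37 39 10 10 34] c [ 0.5382 -0.1649] 0.0136 med [ 0.535  -0.1587  0.1621]
0.143 [29 51  4 12 24] c [ 0.5048 -0.134 ] 0.0158 med [ 0.5046 -0.1345  0.1519]
0.143 [47 54  9 11 38] c [ 0.4984 -0.1876] 0.0151 med [ 0.497
[... 279 characters left out ...]
 [ 0.703 -0.063  0.027] [0.804 0.133 0.05 ]
[472. 209.] [ 0.6   -0.501  0.022] [ 0.722 -0.381  0.13 ]
[176. 209.] [0.639 0.401 0.024] [0.7   0.46  0.142]
[122. 225.] [0.561 0.531 0.022] [0.694 0.661 0.094]
[530. 232.] [ 0.516 -0.677  0.025] [ 0.671 -0.545  0.135]
[384. 248.] [ 0.466 -0.254  0.097] [ 0.624 -0.097  0.177]
[273. 242.] [0.484 0.063 0.039] [0.626 0.221 0.197]
[ 91. 317.] [0.257 0.542 0.044] [0.466 0.718 0.209]
[181. 307.] [0.321 0.358 0.022] [0.445 0.462 0.08 ]
[448. 312.] [ 0.31  -0.449  0.015] [ 0.422 -0.32   0.029]
[315. 306.] [ 0.357 -0.007  0.017] [0.411 0.048 0.079]
[458. 408.] [ 0.03  -0.671  0.042] [0.339 0.064 0.736]
[ 86. 458.] [-0.028  0.521  0.016] [0.066 0.671 0.297]
```

View pics/z1.png

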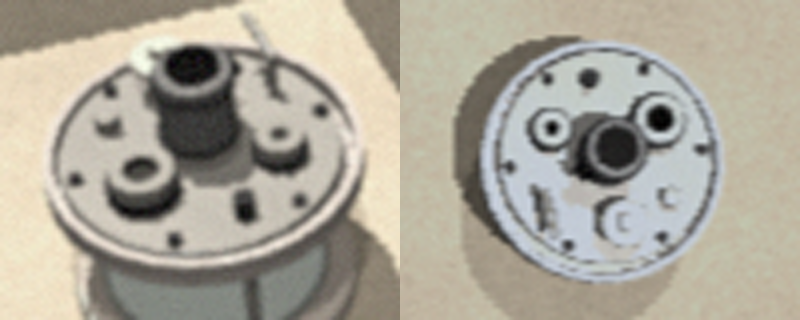

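The crop shows the wide gland, the larger bore, at lower left in the scene view and at upper right (660,118) in the top view. In the world that is about (0.574,-0.214), which is 46 mm from the vessel axis. Next I fit the head cylinder.

```bash
cat >> h.py <<'E'
def tool():
    s=manip.sense(); return np.array(s["position"]),R.from_rotvec(s["tcp_rot"])
def delta(P,Rt,p0=None,R0=None):
    """scaled tool-axis shift & turn from (p0,R0) (default: measured) to (P,Rt)"""
    p,r=tool(); p=p if p0 is None else p0; r=r if R0 is None else R0
    return np.round(r.inv().apply(P-p)/.2,4),np.round((r.inv()*Rt).as_rotvec()/(np.pi/2),4)
E
python3 - <<'E'
from h import *
from scipy.optimize import least_squares
Qs=[]
for f,(u0,u1,v0,v1) in (("scene0",(345,375,178,212)),("top0",(268,292,250,275))):
    p,d,m=load(f); W=cloud(d,m); s=np.s_[v0:v1,u0:u1]; w=W[s]
    mk=(p[s].max(-1)<60)&(d[s]>0)&(abs(w-[.507,.107,.185]).max(-1)<.04)&(w[...,2]>.15); Qs.append(w[mk])
def ax(yaw,t=np.pi/6): return np.array([-np.sin(t)*np.cos(yaw),-np.sin(t)*np.sin(yaw),np.cos(t)])
def res(x,Q):
    a=ax(x[2]); dd=Q-np.array([x[0],x[1],.18]); return np.linalg.norm(np.cross(dd,a),axis=1)-.015
for Q in Qs+[np.vstack(Qs)]:
    r=least_squares(res,[.51,.107,-.22],args=(Q,),loss="soft_l1",f_scale=.002); a=ax(r.x[2]); b=np.array([*r.x[:2],.18]); t=(Q-b)@a
    print(len(Q),r.x,"rms",np.std(r.fun),"axial ends",b+a*np.percentile(t,1),b+a*np.percentile(t,99))
p,r=tool(); print(p,r.as_matrix().round(3)); K,c,A=cam("wrist"); print(K,r.inv().apply(c-p).round(4),(r.as_matrix().T@A).round(3))
# rack bars: yaw from top cloud plate edge
pp,d,m=load("top0"); W=cloud(d,m); q=W[210:280,240:310].reshape(-1,3)
k=(q[:,2]>.085)&(q[:,2]<.125); c,sz,an=cv2.minAreaRect(q[k][:,:2].astype(np.float32)*1000); print("bar",c,sz,an)
E
```

```text
237 [ 0.51974076  0.10337613 -0.28042635] rms 0.0038677467459872663 axial ends [0.52932517 0.10061567 0.16272449] [0.50603804 0.10732273 0.2046986 ]
151 [ 0.51052473  0.10115338 -0.56498616] rms 0.006377913494381063 axial ends [0.51962031 0.09538753 0.1613473 ] [0.49482475 0.11110587 0.21219665]
388 [ 0.51789731  0.10320751 -0.42354756] rms 0.0056000590888723376 axial ends [0.52728413 0.09897561 0.16216564] [0.50030662 0.111138   0.21342117]
[ 0.18318392 -0.62312538  0.23027526] [[-0.     0.282 -0.959]
 [ 0.002 -0.959 -0.282]
 [-1.    -0.002 -0.   ]]
[[340.8604408    0.         322.4586859 ]
 [  0.         340.8604408  237.19348456]
 [  0.           0.           1.        ]] [-0.1413 -0.0011 -0.0665] [[-0.    -0.262  0.965]
 [ 1.    -0.001  0.   ]
 [ 0.001  0.965  0.262]]
bar (566.7163696289062, 146.01473999023438) (163.11558532714844, 70.1534652709961) 76.69300842285156
```

```bash
cat >> h.py <<'E'
def frame(x,y):
    x=np.array(x,float);x/=np.linalg.norm(x); y=np.array(y,float); y-=x*(x@y); y/=np.linalg.norm(y)
    return R.from_matrix(np.stack([x,y,np.cross(x,y)],1))
def down(deg): t=np.deg2rad(deg); return frame([0,0,-1],[np.cos(t),np.sin(t),0])
def axis(deg,t=30): w,t=np.deg2rad([deg,t]); return np.array([-np.sin(t)*np.cos(w),-np.sin(t)*np.sin(w),np.cos(t)])
E
python3 - <<'E'
from h import *
a=axis(-13.3); H=np.array([.516,.104,.184]); P=H+.15*a; Rf=frame(-a,[np.cos(np.deg2rad(76.7)),np.sin(np.deg2rad(76.7)),0])
p,r=tool(); print("target",P)
n=6
for i in range(1,n+1):
    f=i/n; th=np.deg2rad(-73.6+f*(15.2+73.6)); rad=.649+f*(np.hypot(*P[:2])-.649)
    q=np.array([rad*np.cos(th),rad*np.sin(th),.230+f*(P[2]-.230)]); 
    if i<n-1: q[2]=max(q[2],.28)
    Rt=R.from_matrix(down(-73.6+f*150.3).as_matrix()) if i<n-1 else (Rf if i==n else frame([-a[0]*.5,-a[1]*.5,-1],[np.cos(np.deg2rad(51.7)),np.sin(np.deg2rad(51.7)),0]))
    print(q.round(3),*delta(q,Rt,p,r)); p,r=q,Rt
E
```

```text
target [0.44301158 0.12125373 0.31390381]
[ 0.32  -0.528  0.28 ] [-0.2479 -0.2637 -0.7895] [-0.2786 -0.0004  0.001 ]
[ 0.421 -0.407  0.28 ] [-0.     -0.118  -0.7816] [-0.2783  0.      0.    ]
[ 0.484 -0.27   0.28 ] [ 0.      0.0137 -0.7505] [-0.2783 -0.      0.    ]
[ 0.506 -0.13   0.286] [-0.0297  0.1309 -0.6987] [-0.2783  0.     -0.    ]
[0.491 0.003 0.3  ] [-0.0699  0.2306 -0.6304] [-0.2848 -0.1252  0.0951]
[0.443 0.12  0.314] [-0.1567  0.3292 -0.5206] [-0.2687 -0.1747  0.0377]
```

Request:
step_arm([
  {"translation": [-0.25, -0.26, -0.79], "angular": [-0.278, 0, 0], "gripper": 1},
  {"translation": [-0.25, -0.26, -0.79], "angular": [-0.278, 0, 0], "gripper": 1},
  {"translation": [-0.25, -0.26, -0.79], "angular": [-0.278, 0, 0], "gripper": 1},
  {"translation": [-0.25, -0.26, -0.79], "angular": [-0.278, 0, 0], "gripper": 1},
  {"translation": [-0.25, -0.26, -0.79], "angular": [-0.278, 0, 0], "gripper": 1},
])

```text
t: 0.6
position: [0.3228, -0.5278, 0.2826]
tcp_rot: [1.798, 0.682, -1.797]
force: [-0.8, 0.2, -0.0]
grip_width: 0.0851
```

Request:
step_arm([
  {"translation": [0, -0.12, -0.78], "angular": [-0.278, 0, 0], "gripper": 1},
  {"translation": [0, -0.12, -0.78], "angular": [-0.278, 0, 0], "gripper": 1},
  {"translation": [0, -0.12, -0.78], "angular": [-0.278, 0, 0], "gripper": 1},
  {"translation": [0, -0.12, -0.78], "angular": [-0.278, 0, 0], "gripper": 1},
  {"translation": [0, -0.12, -0.78], "angular": [-0.278, 0, 0], "gripper": 1},
])

```text
t: 1.1
position: [0.4214, -0.4076, 0.2806]
tcp_rot: [1.505, 0.987, -1.506]
force: [-0.8, -1.1, -0.0]
grip_width: 0.0852
```

Request:
step_arm([
  {"translation": [0, 0.015, -0.75], "angular": [-0.278, 0, 0], "gripper": 1},
  {"translation": [0, 0.015, -0.75], "angular": [-0.278, 0, 0], "gripper": 1},
  {"translation": [0, 0.015, -0.75], "angular": [-0.278, 0, 0], "gripper": 1},
  {"translation": [0, 0.015, -0.75], "angular": [-0.278, 0, 0], "gripper": 1},
  {"translation": [0, 0.015, -0.75], "angular": [-0.278, 0, 0], "gripper": 1},
])

```text
t: 1.6
position: [0.4836, -0.2728, 0.281]
tcp_rot: [1.191, 1.22, -1.193]
force: [-0.1, -1.2, -0.2]
grip_width: 0.0851
```

Run:
```python
from h import *
print(tool()[0],tool()[1].as_matrix().round(3),manip.sense()["t"]); grab("wrist","w_vessel")
```

```text
[ 0.48363393 -0.27279095  0.28101113] [[-0.001  1.     0.023]
 [-0.001  0.023 -1.   ]
 [-1.    -0.001  0.001]] 1.6
```

Moves work. I continue over the rack; the vessel picture on the way will be analysed later.

Request:
step_arm([
  {"translation": [-0.03, 0.13, -0.7], "angular": [-0.278, 0, 0], "gripper": 1},
  {"translation": [-0.03, 0.13, -0.7], "angular": [-0.278, 0, 0], "gripper": 1},
  {"translation": [-0.03, 0.13, -0.7], "angular": [-0.278, 0, 0], "gripper": 1},
  {"translation": [-0.03, 0.13, -0.7], "angular": [-0.278, 0, 0], "gripper": 1},
  {"translation": [-0.03, 0.13, -0.7], "angular": [-0.278, 0, 0], "gripper": 1},
])

```text
t: 2.15
position: [0.5065, -0.1326, 0.2873]
tcp_rot: [0.864, 1.392, -0.865]
force: [-0.3, 0.4, 0.0]
grip_width: 0.0853
```

Request:
step_arm([
  {"translation": [-0.07, 0.23, -0.63], "angular": [-0.285, -0.125, 0.095], "gripper": 1},
  {"translation": [-0.07, 0.23, -0.63], "angular": [-0.285, -0.125, 0.095], "gripper": 1},
  {"translation": [-0.07, 0.23, -0.63], "angular": [-0.285, -0.125, 0.095], "gripper": 1},
  {"translation": [-0.07, 0.23, -0.63], "angular": [-0.285, -0.125, 0.095], "gripper": 1},
  {"translation": [-0.07, 0.23, -0.63], "angular": [-0.285, -0.125, 0.095], "gripper": 1},
])

```text
t: 2.65
position: [0.4913, 0.0008, 0.3013]
tcp_rot: [0.516, 1.263, -0.481]
force: [0.2, -0.2, 0.7]
grip_width: 0.0854
```

Request:
step_arm([
  {"translation": [-0.157, 0.33, -0.52], "angular": [-0.269, -0.175, 0.038], "gripper": 1},
  {"translation": [-0.157, 0.33, -0.52], "angular": [-0.269, -0.175, 0.038], "gripper": 1},
  {"translation": [-0.157, 0.33, -0.52], "angular": [-0.269, -0.175, 0.038], "gripper": 1},
  {"translation": [-0.157, 0.33, -0.52], "angular": [-0.269, -0.175, 0.038], "gripper": 1},
  {"translation": [-0.157, 0.33, -0.52], "angular": [-0.269, -0.175, 0.038], "gripper": 1},
])

```text
t: 3.15
position: [0.4444, 0.1184, 0.315]
tcp_rot: [0.124, 1.043, -0.215]
force: [-0.2, -0.5, 0.5]
grip_width: 0.0854
```

Run:
```python
from h import *
print(tool()[0],tool()[1].as_matrix().round(3),manip.sense()["t"]); p,d,m=grab("wrist","w_rack")
q=load("w_vessel")[0]
cv2.imwrite("pics/both.png",cv2.resize(np.hstack([p,q])[:,:,::-1],(800,300),interpolation=cv2.INTER_AREA))
```

```text
[0.4443844  0.11840496 0.31504953] [[ 0.486  0.234  0.842]
 [-0.117  0.972 -0.203]
 [-0.866  0.     0.499]] 3.15
```

View pics/both.png

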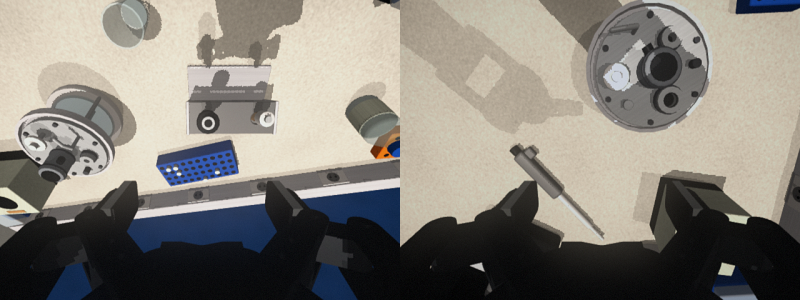

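The left half (wrist over the rack) shows the head's black disc at about (334,197) full-size and the electrode cap at (426,190), with the rack edges horizontal, so the yaw is right. The right half (over the vessel) shows the motor at (1055-640,108).

Run:
```python
from h import *
p,d,m=load("w_rack"); W=cloud(d,m); s=np.s_[165:230,300:370]
p1,d1,m1=load("w_vessel"); W1=cloud(d1,m1)
big=lambda im:cv2.resize(np.clip(im[:,:,::-1]*1.7,0,255).astype(np.uint8),(400,400),interpolation=cv2.INTER_CUBIC)
cv2.imwrite("pics/z2.png",np.hstack([big(p[165:235,300:370]),big(p1[0:220,290:510])]))
a=axis(-13.3); w=W[s]; ok=d[s]>0
h=w@a
H=np.array([.516,.104,.184])
near=ok&(np.linalg.norm(np.cross(w-H,a),axis=-1)<.025)&(w[...,2]>.12)
t=h[near]-H@a; print(np.histogram(t,bins=np.arange(-.06,.06,.005)))
top=near&(abs(h-H@a-.0225)<.008); q=w[top]; print("face",top.sum(),np.median(q,0), "vs axis off", np.round(((q.max(0)+q.min(0))/2),4), p[s][top].mean(0))
mk=top.astype(np.uint8); c,r=cv2.minEnclosingCircle(np.argwhere(mk)[:,::-1].astype(np.float32)); print(c[0]+300,c[1]+165,r)
# gland in vessel view
k=(d1>0)&(abs(W1[...,2]-.135)<.006); n,l,st,ce=cv2.connectedComponentsWithStats(k.astype(np.uint8))
for i in range(1,n):
    if st[i,4]>40: q=W1[l==i]; c,r=cv2.minEnclosingCircle(q[:,:2].astype(np.float32)); print(st[i],np.round(c,4),round(r,4),np.median(q,0).round(4))
```

```text
(array([  0,   0,   0,   0,   0,   0,   0,   0,   0,   0,   0,   0,   0,
         0,   0,   0, 253,   0, 110,   0,   0,   0,   0]), array([-6.00000000e-02, -5.50000000e-02, -5.00000000e-02, -4.50000000e-02,
       -4.00000000e-02, -3.50000000e-02, -3.00000000e-02, -2.50000000e-02,
       -2.00000000e-02, -1.50000000e-02, -1.00000000e-02, -5.00000000e-03,
       -2.77555756e-17,  5.00000000e-03,  1.00000000e-02,  1.50000000e-02,
        2.00000000e-02,  2.50000000e-02,  3.00000000e-02,  3.50000000e-02,
        4.00000000e-02,  4.50000000e-02,  5.00000000e-02,  5.50000000e-02]))
face 253 [0.49244739 0.11243336 0.19594794] vs axis off [0.4904 0.1154 0.1951] [74.69960474 71.39130435 68.88537549]
331.0 203.0 16.492521286010742
[418  42  34  36 763] [ 0.5677 -0.1398] 0.0133 [ 0.568  -0.1393  0.1307]
[378  89  32  53 274] [ 0.544  -0.1815] 0.0216 [ 0.5309 -0.1865  0.1322]
[ 411  138   44   44 1088] [ 0.5738 -0.2159] 0.0178 [ 0.5743 -0.2154  0.1337]
```

View pics/z2.png

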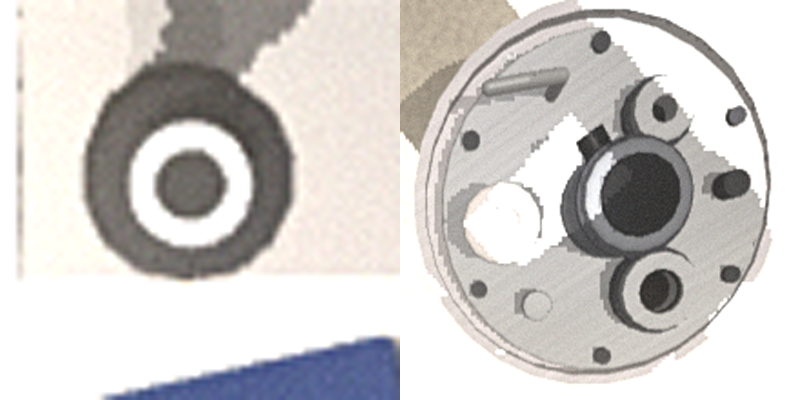

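The left crop shows the head end-on with its stub ring centred near pixel (333,197). The right crop shows the wide gland bore at about (660,290) in crop, i.e. full-size pixel (433,160). I turn both into points.

Run:
```python
from h import *
p,d,m=load("w_rack"); W=cloud(d,m); a=axis(-13.3)
def ray(m,uv): K,c,A=m; return c,A@np.array([(uv[0]-K[0,2])/K[0,0],(uv[1]-K[1,2])/K[1,1],1])
H=np.array([.516,.104,.184]); h=(W-H)@a
lat=np.linalg.norm(np.cross(W-H,a),axis=-1)
roi=np.zeros(d.shape,bool); roi[165:235,300:370]=1
st=roi&(h>.029)&(h<.038)&(d>0); fc=roi&(h>.019)&(h<.026)&(d>0)
for nm,k in(("stub",st),("face",fc),("face+stub",fc|st)):
    pts=np.argwhere(k)[:,::-1].astype(np.float32); (cx,cy),(e1,e2),an=cv2.fitEllipse(cv2.convexHull(pts))
    t=np.median(h[k]); c,v=ray(m,(cx,cy)); off={"stub":.0325}.get(nm,.0225)
    lam=((H+t*a-c)@a)/(v@a); X=c+lam*v; print(nm,k.sum(),"px",cx,cy,e1,e2,"t",t,"X",X.round(4),"headcentre",(X-off*a).round(4),"r mm",e1/2*lam/m[0][0,0]*1e3,"grey",p[k].mean())
# gland
p,d,m=load("w_vessel"); W=cloud(d,m); g=cv2.cvtColor(p,cv2.COLOR_RGB2GRAY)
k=((W[...,2]>.127)&(W[...,2]<.141)&(d>0)); roi=np.zeros(d.shape,bool); roi[125:190,400:470]=1
k&=roi&(np.hypot(W[...,0]-.574,W[...,1]+.2155)<.021)
cs,hi=cv2.findContours(k.astype(np.uint8),cv2.RETR_CCOMP,cv2.CHAIN_APPROX_NONE)
for c,hh in zip(cs,hi[0]):
    if len(c)>20:
        (cx,cy),(e1,e2),an=cv2.fitEllipse(c); cc,v=ray(m,(cx,cy)); lam=(.135-cc[2])/v[2]; print("hole" if hh[3]>=0 else "outer",cx,cy,e1,e2,(cc+lam*v).round(4),"diam",e1*lam/m[0][0,0],e2*lam/m[0][0,0])
```

```text
stub 347 px 332.9193420410156 197.0360870361328 20.56825828552246 20.880306243896484 t 0.03295517000631327 X [0.4793 0.1192 0.1994] headcentre [0.4951 0.1154 0.1713] r mm 7.8379998752576805 grey 155.7377521613833
face 719 px 332.48809814453125 195.54202270507812 36.71947479248047 37.13603591918945 t 0.022568285475125155 X [0.4847 0.1179 0.1906] headcentre [0.4956 0.1153 0.1711] r mm 14.537782945368908 grey 63.597589244320815
face+stub 1066 px 332.48809814453125 195.54202270507812 36.71947479248047 37.13603591918945 t 0.02321225600686746 X [0.4843 0.1179 0.1911] headcentre [0.4952 0.1153 0.1716] r mm 14.502997238582275 grey 93.59068167604752
outer 432.3614807128906 159.5801239013672 41.036903381347656 44.11949157714844 [ 0.5727 -0.2154  0.135 ] diam 0.03374826981097434 0.03628335432213398
hole 431.5674133300781 159.66897583007812 21.052091598510742 23.424102783203125 [ 0.572  -0.2155  0.135 ] diam 0.017314160743814613 0.01926500647074444
```

Run:
```python
from h import *
a=axis(-13.3); X=np.array([.4954,.1153,.1714])
for f in("scene0","top0"):
    p,d,(K,c,A)=load(f)
    for Y in (X+.0325*a,X+.0225*a,X,X-.0225*a,[.517,.104,.184]):
        q=A.T@(np.array(Y)-c); print(f,(K@q/q[2])[:2].round(1))
    s=np.s_[178:215,340:380] if f=="scene0" else np.s_[240:280,255:305]
    mk=(p[s].max(-1)<45); ys,xs=np.nonzero(mk); off=(340,178) if f=="scene0" else (255,240)
    n,l,st,ce=cv2.connectedComponentsWithStats(mk.astype(np.uint8)); print([(st[i],ce[i]+off) for i in range(1,n) if st[i,4]>15])
```

```text
scene0 [359.1 182.9]
scene0 [359.2 187.3]
scene0 [359.4 197. ]
scene0 [359.6 206.7]
scene0 [358.7 199.4]
[(array([ 14,  10,  11,  22, 224], dtype=int32), array([359.00446429, 198.16071429]))]
top0 [277.6 270.3]
top0 [278.3 268.7]
top0 [279.9 265. ]
top0 [281.4 261.5]
top0 [283.7 256.7]
[(array([ 0,  0,  6,  7, 28], dtype=int32), array([257.28571429, 242.32142857])), (array([31,  0, 14,  3, 28], dtype=int32), array([293.60714286, 240.67857143])), (array([ 19,   5,  17,  28, 205], dtype=int32), array([281.72682927, 258.85365854]))]
```

The scene view agrees with the wrist estimate of the head centre, (0.495,0.115,0.171): its head blob is at (359,198), against (359,197) predicted. I approach along the axis.

Run:
```python
from h import *
a=axis(-13.3); X=np.array([.4954,.1153,.1714]); t=np.deg2rad(76.7); Rt=frame(-a,[np.cos(t),np.sin(t),0])
print(tool()[0],delta(X+.05*a,Rt),delta(X-.021*a,Rt))
```

```text
[0.4448544  0.11796889 0.31533528] (array([ 0.4978,  0.0456, -0.144 ]), array([-0.0036, -0.0006,  0.0017])) (array([ 0.8528,  0.0466, -0.1436]), array([-0.0036, -0.0006,  0.0017]))
```

Request:
step_arm([
  {"translation": [0.25, 0.046, -0.144], "angular": [-0.0036, 0, 0.0017], "gripper": 1},
  {"translation": [0.4, 0.046, -0.144], "angular": [-0.0036, 0, 0.0017], "gripper": 1},
  {"translation": [0.5, 0.046, -0.144], "angular": [-0.0036, 0, 0.0017], "gripper": 1},
  {"translation": [0.5, 0.046, -0.144], "angular": [-0.0036, 0, 0.0017], "gripper": 1},
  {"translation": [0.5, 0.046, -0.144], "angular": [-0.0036, 0, 0.0017], "gripper": 1},
])

```text
t: 3.7
position: [0.4719, 0.1211, 0.2149]
tcp_rot: [0.121, 1.043, -0.21]
force: [-0.1, 0.1, 0.5]
grip_width: 0.0852
```

Run:
```python
from h import *
a=axis(-13.3); X=np.array([.4954,.1153,.1714]); t=np.deg2rad(76.7); Rt=frame(-a,[np.cos(t),np.sin(t),0])
print(manip.sense()["t"],tool()[0],delta(X+.05*a,Rt),delta(X-.021*a,Rt))
p,d,m=grab("wrist","w_app")
cv2.imwrite("pics/w_app_c.png",np.clip(p[:,:,::-1]*1.5,0,255)[100:420,120:520].astype(np.uint8))
W=cloud(d,m); h=(W-X)@a; lat=(W-X)@Rt.as_matrix()[:,1:]
k=(h>.019)&(h<.037)&(np.linalg.norm(lat,axis=-1)<.03)&(d>0); pts=np.argwhere(k)[:,::-1].astype(np.float32)
q=lat[k]; print(k.sum(),q.min(0),q.max(0),np.histogram(h[k],bins=6))
```

```text
3.7 [0.47185849 0.12113829 0.21489697] (array([-0.001 , -0.0013, -0.0037]), array([ 0.0006, -0.0004, -0.0001])) (array([ 0.354 , -0.0014, -0.0035]), array([ 0.0006, -0.0004, -0.0001]))
2270 [-0.01396372 -0.01446049] [0.01441388 0.01527829] (array([433, 962,  39,  43, 280, 513]), array([0.01900488, 0.02163862, 0.02427236, 0.0269061 , 0.02953984,
       0.03217358, 0.03480733]))
```

View pics/w_app_c.png

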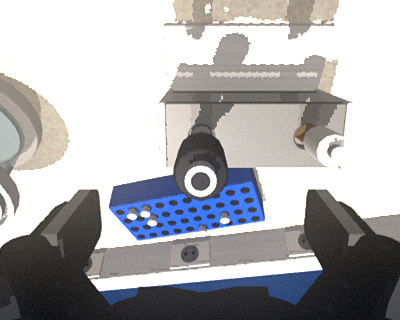

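The view shows the head centred between the jaws, with its stub at crop (202,180), and the electrode cap well outside the right finger. I descend and grip.

Request:
step_arm([
  {"translation": [0.13, 0, -0.003], "angular": [0, 0, 0], "gripper": 1},
  {"translation": [0.25, 0, -0.003], "angular": [0, 0, 0], "gripper": 1},
  {"translation": [0.32, 0, -0.003], "angular": [0, 0, 0], "gripper": 1},
  {"translation": [0.355, 0, -0.003], "angular": [0, 0, 0], "gripper": 1},
  {"translation": [0.355, 0, -0.003], "angular": [0, 0, 0], "gripper": 1},
])

```text
t: 4.25
position: [0.5056, 0.1143, 0.1533]
tcp_rot: [0.119, 1.042, -0.207]
force: [-0.1, 0.7, -0.7]
grip_width: 0.0854
```

Request:
step_arm([
  {"translation": [0, 0, 0], "angular": [0, 0, 0], "gripper": -1},
  {"translation": [0, 0, 0], "angular": [0, 0, 0], "gripper": -1},
  {"translation": [0, 0, 0], "angular": [0, 0, 0], "gripper": -1},
  {"translation": [0, 0, 0], "angular": [0, 0, 0], "gripper": -1},
  {"translation": [0, 0, 0], "angular": [0, 0, 0], "gripper": -1},
], squeeze=90)

```text
t: 4.75
position: [0.5051, 0.1142, 0.1536]
tcp_rot: [0.117, 1.042, -0.207]
force: [-5.7, -2.8, 6.7]
grip_width: 0.0281
```

Request:
step_arm([
  {"translation": [0, 0, 0], "angular": [0, 0, 0], "gripper": -1},
  {"translation": [0, 0, 0], "angular": [0, 0, 0], "gripper": -1},
  {"translation": [0, 0, 0], "angular": [0, 0, 0], "gripper": -1},
], squeeze=90)

```text
t: 5.05
position: [0.5051, 0.1142, 0.1536]
tcp_rot: [0.117, 1.042, -0.207]
force: [-5.4, -2.0, 6.3]
grip_width: 0.0283
```

Request:
step_arm([
  {"translation": [-0.05, 0, 0], "angular": [0, 0, 0], "gripper": -1},
  {"translation": [-0.1, 0, 0], "angular": [0, 0, 0], "gripper": -1},
  {"translation": [-0.15, 0, 0], "angular": [0, 0, 0], "gripper": -1},
  {"translation": [-0.2, 0, 0], "angular": [0, 0, 0], "gripper": -1},
  {"translation": [-0.25, 0, 0], "angular": [0, 0, 0], "gripper": -1},
])

```text
t: 5.55
position: [0.4799, 0.1205, 0.1965]
tcp_rot: [0.119, 1.043, -0.206]
force: [0.4, 0.5, -2.4]
grip_width: 0.0284
```

Request:
step_arm([
  {"translation": [-0.1, 0, 0], "angular": [0, 0, 0], "gripper": -1},
  {"translation": [-0.2, 0, 0], "angular": [0, 0, 0], "gripper": -1},
  {"translation": [-0.3, 0, 0], "angular": [0, 0, 0], "gripper": -1},
  {"translation": [-0.35, 0, 0], "angular": [0, 0, 0], "gripper": -1},
  {"translation": [-0.35, 0, 0], "angular": [0, 0, 0], "gripper": -1},
])

```text
t: 6.05
position: [0.4468, 0.1285, 0.2584]
tcp_rot: [0.119, 1.039, -0.205]
force: [0.1, -0.1, -2.9]
grip_width: 0.0281
```

Run:
```python
from h import *
s=manip.sense(); print(s["t"],s["position"],s["force"],s["wrist_torque"],s["grip_width"],s["joint_pos"])
p,d,m=grab("wrist","w_drawn"); q,_,_=grab("scene","scene1")
cv2.imwrite("pics/c3.png",np.clip(np.hstack([cv2.resize(p[60:460,120:520],(400,400)),cv2.resize(q[80:320,180:420],(400,400))])[:,:,::-1]*1.5,0,255).astype(np.uint8))
```

```text
6.05 [0.44677078 0.12852354 0.25840089] [ 0.06214655 -0.06407441 -2.90580755] [ 0.10711807  0.48977531 -0.06169088] 0.02814425914486885 [ 0.13397202 -0.52358604  2.25977302 -0.22409611  0.91885496 -1.11774471]
```

View pics/c3.png

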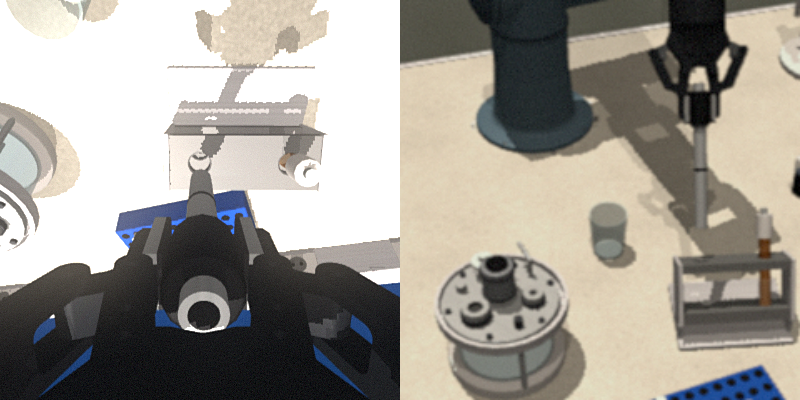

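The probe is drawn clear: the scene half shows the shaft above the rack with its ring at crop (702,170), and the electrode undisturbed. Next I plan the upright carry to above the gland.

Run:
```python
from h import *
p,r=tool()
for q,y in (([.45,.02,.37],62),([.53,-.12,.37],50),([.572,-.2155,.37],43)):
    q=np.array(q); Rt=down(y); print(*delta(q,Rt,p,r)); p,r=q,Rt
```

```text
[-0.4239 -0.5227  0.4059] [ 0.1626  0.3311 -0.0432]
[ 0.     -0.4303  0.6818] [0.1333 0.     0.    ]
[ 0.     -0.2308  0.4678] [0.0778 0.     0.    ]
```

Request:
step_arm([
  {"translation": [-0.2, -0.13, 0.1], "angular": [0.04, 0.08, -0.01], "gripper": -1},
  {"translation": [-0.3, -0.26, 0.2], "angular": [0.08, 0.16, -0.02], "gripper": -1},
  {"translation": [-0.42, -0.4, 0.3], "angular": [0.12, 0.25, -0.03], "gripper": -1},
  {"translation": [-0.424, -0.523, 0.406], "angular": [0.163, 0.331, -0.043], "gripper": -1},
  {"translation": [-0.424, -0.523, 0.406], "angular": [0.163, 0.331, -0.043], "gripper": -1},
])

```text
t: 6.65
position: [0.4535, 0.0158, 0.37]
tcp_rot: [0.389, 1.537, -0.39]
force: [-0.3, 0.4, -2.6]
grip_width: 0.028
```

Request:
step_arm([
  {"translation": [0, -0.11, 0.17], "angular": [0.03, 0, 0], "gripper": -1},
  {"translation": [0, -0.22, 0.34], "angular": [0.06, 0, 0], "gripper": -1},
  {"translation": [0, -0.33, 0.51], "angular": [0.1, 0, 0], "gripper": -1},
  {"translation": [0, -0.43, 0.682], "angular": [0.133, 0, 0], "gripper": -1},
  {"translation": [0, -0.43, 0.682], "angular": [0.133, 0, 0], "gripper": -1},
])

```text
t: 7.15
position: [0.5312, -0.1235, 0.3675]
tcp_rot: [0.55, 1.502, -0.55]
force: [0.2, 0.1, -2.4]
grip_width: 0.0283
```

Request:
step_arm([
  {"translation": [0, -0.06, 0.12], "angular": [0.02, 0, 0], "gripper": -1},
  {"translation": [0, -0.12, 0.24], "angular": [0.04, 0, 0], "gripper": -1},
  {"translation": [0, -0.18, 0.36], "angular": [0.06, 0, 0], "gripper": -1},
  {"translation": [0, -0.23, 0.468], "angular": [0.078, 0, 0], "gripper": -1},
  {"translation": [0, -0.23, 0.468], "angular": [0.078, 0, 0], "gripper": -1},
])

```text
t: 7.65
position: [0.5725, -0.217, 0.3682]
tcp_rot: [0.643, 1.475, -0.642]
force: [0.1, 0.1, -2.0]
grip_width: 0.0281
```

Run:
```python
from h import *
s=manip.sense(); print(s["t"],s["position"],tool()[1].as_matrix().round(4),s["force"],s["wrist_torque"],s["grip_width"],s["joint_pos"])
for n in("wrist","scene"): grab(n,n[0]+"_up")
p=load("w_up")[0]; q=load("s_up")[0]; t=grab("top","t_up")[0]
cv2.imwrite("pics/c4.png",np.clip(np.hstack([cv2.resize(p[40:440,120:520],(400,400)),cv2.resize(q[110:310,150:350],(400,400),interpolation=2)])[:,:,::-1]*1.5,0,255).astype(np.uint8))
```

```text
7.65 [ 0.57246945 -0.21702037  0.3681655 ] [[-1.400e-03  7.329e-01  6.803e-01]
 [ 1.200e-03  6.804e-01 -7.329e-01]
 [-1.000e+00 -2.000e-04 -1.800e-03]] [ 0.14692162  0.14320715 -2.01999388] [0.02717534 0.01883538 0.02875994] 0.02812430650660942 [-5.47443596e-01  8.06879233e-02  1.49603368e+00  2.72578353e-04
  1.56670345e+00 -1.29568532e+00]
```

View pics/c4.png

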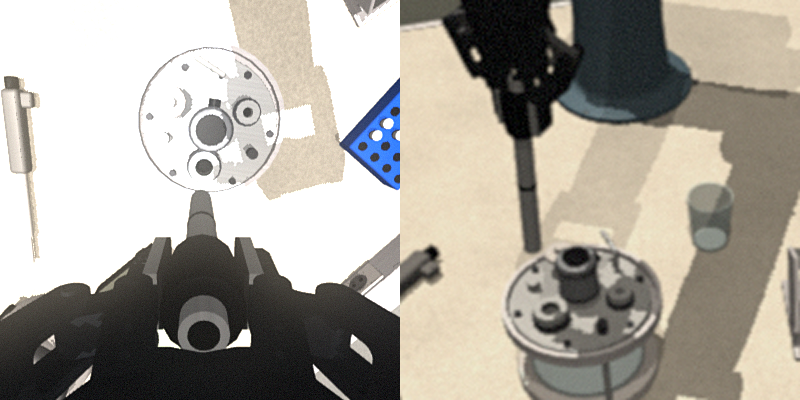

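The probe hangs upright above the vessel; the wrist half shows its tip at crop (202,193) just below the wide bore at (204,168). I measure the in-hand tilt and the tip offset numerically.

```bash
cat >> h.py <<'E'
def proj(m,X): K,c,A=m; q=(np.atleast_2d(X)-c)@A; q=q@K.T; return q[:,:2]/q[:,2:]
def ray(m,uv): K,c,A=m; return c,A@np.array([(uv[0]-K[0,2])/K[0,0],(uv[1]-K[1,2])/K[1,1],1])
def bore(f,xy,z=.135,roi=None):
    p,d,m=load(f); W=cloud(d,m)
    k=(W[...,2]>z-.008)&(W[...,2]<z+.006)&(d>0)&(np.hypot(W[...,0]-xy[0],W[...,1]-xy[1])<.024)
    out=[]
    cs,hi=cv2.findContours(k.astype(np.uint8),cv2.RETR_CCOMP,cv2.CHAIN_APPROX_NONE)
    for c,hh in zip(cs,hi[0]):
        if len(c)>20:
            e=cv2.fitEllipse(c); cc,v=ray(m,e[0]); lam=(z-cc[2])/v[2]; out.append(("hole" if hh[3]>=0 else "outer",np.round(e[0],1),((cc+lam*v)[:2]).round(4),np.round(np.array(e[1])*lam/m[0][0,0],4)))
    return out
E
python3 - <<'E'
from h import *
p0,r=tool(); ex,ey,ez=r.as_matrix().T
print("bore wrist",bore("w_up",(.573,-.2155))); print("scene",bore("s_up",(.573,-.2155))); print("top0",bore("top0",(.573,-.2155)))
for f in("s_up","w_up","t_up"):
    p,d,m=load(f); W=cloud(d,m); rel=(W-p0)@r.as_matrix()
    k=(d>0)&(rel[...,0]>.02)&(rel[...,0]<.146)&(np.hypot(rel[...,1],rel[...,2])<.022)
    print(f,k.sum(),"max x",np.percentile(rel[...,0][k],[90,97,99.5]) if k.sum() else 0)
    if k.sum()<50: continue
    # binned surface centre vs the camera direction
    view=(p0+.08*ex-m[1]); side=np.cross(ex,view); side/=np.linalg.norm(side)
    for lo in np.arange(.02,.145,.02):
        b=k&(rel[...,0]>lo)&(rel[...,0]<lo+.02)
        if b.sum()>8:
            s=(W[b]-p0)@side; q=rel[b]; print(round(lo,2),b.sum(),"side mid mm",round((s.max()+s.min())*500,2),"w",round((s.max()-s.min())*1e3,1),"median yz",np.median(q[:,1:],0).round(4), np.median(p[b]))
    print("side in tool yz",(side@np.stack([ey,ez],1)).round(2))
    print("tip proj",proj(m,p0+.1415*ex), "edges", proj(m,[p0+.1415*ex+.009*ez,p0+.1415*ex-.009*ez]))
E
```

```text
bore wrist [('outer', array([323.6, 206.9]), array([ 0.5735, -0.2153]), array([0.0338, 0.0341])), ('hole', array([323.6, 206.5]), array([ 0.5733, -0.215 ]), array([0.0186, 0.019 ]))]
scene [('outer', array([225.9, 264.2]), array([ 0.5769, -0.2146]), array([0.0288, 0.0416]))]
top0 [('outer', array([398.1, 237.2]), array([ 0.5736, -0.2143]), array([0.0327, 0.0352])), ('hole', array([397.9, 237.4]), array([ 0.5728, -0.2137]), array([0.0195, 0.0247]))]
s_up 483 max x [0.12685143 0.1385058  0.14288484]
0.02 89 side mid mm -4.99 w 17.4 median yz [0.0046 0.013 ] 50.0
0.04 85 side mid mm -5.97 w 17.3 median yz [0.0041 0.014 ] 50.0
0.06 83 side mid mm -6.76 w 17.9 median yz [0.004  0.0151] 48.0
0.08 78 side mid mm -7.77 w 17.8 median yz [0.0038 0.0164] 50.0
0.1 74 side mid mm -8.8 w 17.2 median yz [0.004  0.0179] 50.0
0.12 64 side mid mm -9.26 w 17.0 median yz [0.0036 0.0169] 51.0
0.14 10 side mid mm -11.83 w 13.4 median yz [0.0027 0.0184] 77.5
side in tool yz [ 0.76 -0.65]
tip proj [[220.91617534 229.68484694]] edges [[218.23880857 232.36942392]
 [223.56560952 227.02827777]]
w_up 1105 max x [0.11987921 0.13611514 0.14279037]
0.02 271 side mid mm 1.56 w 16.8 median yz [-0.0014 -0.0006] 80.0
0.04 257 side mid mm 1.45 w 17.9 median yz [-0.0016  0.0008] 83.0
0.06 197 side mid mm 1.67 w 17.6 median yz [-0.0017  0.0019] 79.0
0.08 152 side mid mm 1.78 w 17.9 median yz [-0.0018  0.0031] 87.0
0.1 118 side mid mm 2.2 w 17.7 median yz [-0.0019  0.0043] 88.0
0.12 94 side mid mm 2.48 w 17.6 median yz [-0.0028  0.0053] 87.0
0.14 16 side mid mm 2.99 w 15.5 median yz [-0.0042  0.0063] 112.5
side in tool yz [-1.  0.]
tip proj [[323.36323159 224.02775026]] edges [[323.39344314 234.30736875]
 [323.3325219  213.57864024]]
t_up 43 max x [0.13238423 0.13931564 0.141314  ]
```

```bash
cat >> h.py <<'E'
from scipy.optimize import least_squares
def shaft(f,p0,r,g=(0,0),lo=.02,hi=.135):
    """fit 18 mm cylinder in tool frame: y=a+b*x, z=c+e*x"""
    p,d,m=load(f); W=cloud(d,m); rel=(W-p0)@r.as_matrix()
    k=(d>0)&(rel[...,0]>lo)&(rel[...,0]<hi)&(np.hypot(rel[...,1],rel[...,2])<.024); q=rel[k]
    def res(x):
        u=np.array([1,x[1],x[3]]); u/=np.linalg.norm(u); return np.linalg.norm(np.cross(q-[0,x[0],x[2]],u),axis=1)-.009
    s=least_squares(res,[g[0],0,g[1],0],loss="soft_l1",f_scale=.001); x=s.x
    tip=np.array([.1415,x[0]+.1415*x[1],x[2]+.1415*x[3]])
    print(f,len(q),"y0,by,z0,bz",x.round(4),"rms",np.std(s.fun).round(5),"tip tool",tip.round(4),"tip world",(p0+r.apply(tip)).round(4),"dir",r.apply([1,x[1],x[3]]).round(4)); return x
E
python3 - <<'E'
from h import *
p0,r=tool()
for f,g in (("s_up",(0,.008)),("w_up",(0,.008))): x=shaft(f,p0,r,g)
# edge-based check in wrist: bright/dark edges bore (grey-level) 
p,d,m=load("w_up"); g=cv2.cvtColor(p,cv2.COLOR_RGB2GRAY); sub=cv2.resize(g[190:222,306:342],None,fx=8,fy=8,interpolation=2)
_,b=cv2.threshold(sub,0,255,cv2.THRESH_OTSU); cs,_=cv2.findContours(255-b,cv2.RETR_LIST,cv2.CHAIN_APPROX_NONE)
for c in cs:
    if len(c)>60:
        e=cv2.fitEllipse(c); uv=(306+(e[0][0]+.5)/8-.5,190+(e[0][1]+.5)/8-.5); cc,v=ray(m,uv); lam=(.135-cc[2])/v[2]; print(np.round(uv,2),np.array(e[1])/8*lam/m[0][0,0],(cc+lam*v).round(4))
E
```

```text
s_up 464 y0,by,z0,bz [-0.0006 -0.0118  0.0048  0.0561] rms 0.00128 tip tool [ 0.1415 -0.0023  0.0128] tip world [ 0.579  -0.2252  0.228 ] dir [ 0.0293 -0.0476 -1.0001]
w_up 1066 y0,by,z0,bz [-0.0009 -0.0109  0.006   0.0571] rms 0.00019 tip tool [ 0.1415 -0.0024  0.0141] tip world [ 0.5798 -0.2262  0.228 ] dir [ 0.0306 -0.0476 -1.0001]
[325.15 204.93] [0.03577256 0.03974529] [ 0.5733 -0.2125  0.135 ]
```

Both cameras agree: the probe leans 0.058 rad in hand, and its tip is about 13 mm off the bore. I correct both.

```bash
cat >> h.py <<'E'
def aim(tip_t,dir_t,tipw):
    """delta to bring probe (tip, direction in tool frame) vertical with tip at tipw"""
    p,r=tool(); w=r.apply(np.array(dir_t)/np.linalg.norm(dir_t)); c,_=R.align_vectors([[0,0,-1]],[w]) if 0 else (None,None)
    ax=np.cross(w,[0,0,-1.]); Rt=R.from_rotvec(ax)*r; P=np.array(tipw)-Rt.apply(tip_t); return delta(P,Rt)
E
python3 - <<'E'
from h import *
print(aim([.1415,-.0024,.0138],[1,-.0112,.0568],[.5733,-.2152,.165]))
E
```

```text
(array([ 0.3123,  0.0063, -0.0215]), array([0.    , 0.0352, 0.0066]))
```

Request:
step_arm([
  {"translation": [0.05, 0.006, -0.022], "angular": [0, 0.035, 0.0066], "gripper": -1},
  {"translation": [0.13, 0.006, -0.022], "angular": [0, 0.035, 0.0066], "gripper": -1},
  {"translation": [0.21, 0.006, -0.022], "angular": [0, 0.035, 0.0066], "gripper": -1},
  {"translation": [0.312, 0.006, -0.022], "angular": [0, 0.035, 0.0066], "gripper": -1},
  {"translation": [0.312, 0.006, -0.022], "angular": [0, 0.035, 0.0066], "gripper": -1},
])

```text
t: 8.3
position: [0.5684, -0.2099, 0.3033]
tcp_rot: [0.672, 1.528, -0.619]
force: [-0.2, -0.1, -2.8]
grip_width: 0.0282
```

Request:
step_arm([
  {"translation": [0, 0, 0], "angular": [0, 0, 0], "gripper": -1},
  {"translation": [0, 0, 0], "angular": [0, 0, 0], "gripper": -1},
])

```text
t: 8.5
position: [0.5706, -0.2114, 0.3094]
tcp_rot: [0.671, 1.518, -0.619]
force: [-0.2, 0.2, -1.3]
grip_width: 0.0286
```

Run:
```python
from h import *
s=manip.sense(); print(s["t"],s["position"],s["force"],s["wrist_torque"])
p0,r=tool()
for n in("wrist","scene"): grab(n,n[0]+"_lo")
for f in("s_lo","w_lo"): x=shaft(f,p0,r,(0,.008),hi=.13)
print(bore("w_lo",(.573,-.2155)),bore("s_lo",(.573,-.2155)))
p=load("w_lo")[0]; q=load("s_lo")[0]
cv2.imwrite("pics/c5.png",np.clip(np.hstack([cv2.resize(p[150:280,260:390],(400,400),interpolation=2),cv2.resize(q[190:290,180:280],(400,400),interpolation=2)])[:,:,::-1]*1.3,0,255).astype(np.uint8))
```

```text
8.5 [ 0.570582   -0.21143732  0.30938308] [-0.17948192  0.20944505 -1.3232712 ] [ 0.02313052 -0.03838073 -0.02647378]
s_lo 376 y0,by,z0,bz [ 0.0003 -0.0122  0.0039  0.0618] rms 0.00131 tip tool [ 0.1415 -0.0014  0.0127] tip world [ 0.5743 -0.2151  0.1674] dir [ 0.006  -0.007  -1.0019]
w_lo 1045 y0,by,z0,bz [ 0.0004 -0.0094  0.004   0.0578] rms 0.00019 tip tool [ 0.1415 -0.0009  0.0122] tip world [ 0.5744 -0.2144  0.1674] dir [ 0.0053 -0.0021 -1.0017]
[('outer', array([319. , 231.9]), array([ 0.5732, -0.215 ]), array([0.031 , 0.0321]))] [('outer', array([225.9, 264.5]), array([ 0.5776, -0.2148]), array([0.0284, 0.0421])), ('hole', array([224.9, 265.1]), array([ 0.5787, -0.217 ]), array([0.0122, 0.0191]))]
```

View pics/c5.png

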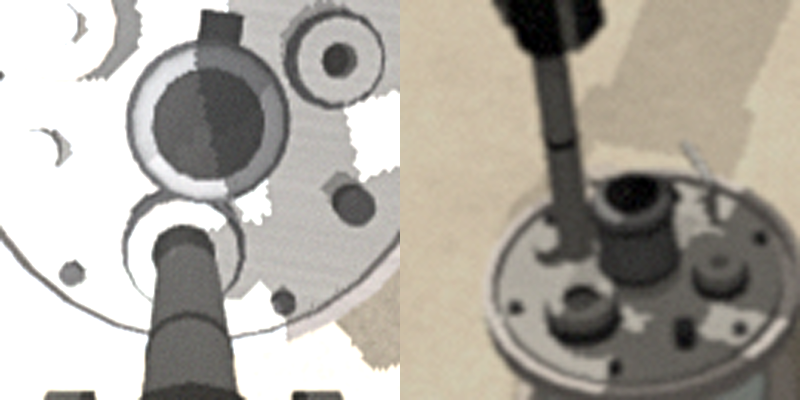

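The probe is now near vertical about 30 mm above the gland; the wrist half shows the tip over the nut, whose ring is at crop (183,245). Residual offset is about 1 mm, and I trim it while descending to just above the gland.

Run:
```python
from h import *
p0,r=tool(); print(p0,r.as_matrix()[:,0].round(4),manip.sense()["force"])
for f in("w_lo",): shaft(f,p0,r,(0,.004),hi=.13)
print(aim([.1415,-.0010,.0122],[1,-.0098,.0582],[.5731,-.2152,.142]))
```

```text
[ 0.57066938 -0.21160083  0.30963172] [-0.0268  0.0463 -0.9986] [ 0.41651067 -0.35288092 -1.61145032]
w_lo 1047 y0,by,z0,bz [ 0.0005 -0.0095  0.0038  0.0575] rms 0.00019 tip tool [ 0.1415 -0.0009  0.0119] tip world [ 0.5744 -0.2144  0.1677] dir [ 0.0054 -0.0021 -1.0017]
(array([ 0.128 , -0.0069,  0.0083]), array([ 0.0001,  0.0038, -0.0014]))
```

Request:
step_arm([
  {"translation": [0.04, -0.007, 0.008], "angular": [0, 0.0038, -0.0014], "gripper": -1},
  {"translation": [0.08, -0.007, 0.008], "angular": [0, 0.0038, -0.0014], "gripper": -1},
  {"translation": [0.11, -0.007, 0.008], "angular": [0, 0.0038, -0.0014], "gripper": -1},
  {"translation": [0.128, -0.007, 0.008], "angular": [0, 0.0038, -0.0014], "gripper": -1},
  {"translation": [0.128, -0.007, 0.008], "angular": [0, 0.0038, -0.0014], "gripper": -1},
])

```text
t: 9.1
position: [0.5691, -0.2121, 0.2814]
tcp_rot: [0.672, 1.528, -0.619]
force: [0.8, -0.2, -2.7]
grip_width: 0.028
```

Request:
step_arm([
  {"translation": [0, 0, 0], "angular": [0, 0, 0], "gripper": -1},
  {"translation": [0, 0, 0], "angular": [0, 0, 0], "gripper": -1},
  {"translation": [0, 0, 0], "angular": [0, 0, 0], "gripper": -1},
  {"translation": [0, 0, 0], "angular": [0, 0, 0], "gripper": -1},
])

```text
t: 9.5
position: [0.5696, -0.2124, 0.2829]
tcp_rot: [0.672, 1.526, -0.619]
force: [-0.1, -0.3, -2.1]
grip_width: 0.0283
```

Run:
```python
from h import *
s=manip.sense(); print(s["t"],s["position"],s["force"],s["wrist_torque"])
p0,r=tool()
for n in("wrist","scene","top"): grab(n,n[0]+"_near")
for f in("s_near","w_near"): x=shaft(f,p0,r,(0,.004),hi=.13)
print(bore("w_near",(.573,-.2155)))
p,d,m=load("w_near"); W=cloud(d,m); rel=(W-p0)@r.as_matrix()
k=(d>0)&(np.hypot(rel[...,1],rel[...,2]-.006)<.014)&(rel[...,0]<.16); print("max x",np.sort(rel[...,0][k])[-10:],"z min",W[...,2][k&(rel[...,0]>.12)].min())
print("aim",aim([.1415,x[0]+.1415*x[1],x[2]+.1415*x[3]],[1,x[1],x[3]],[.5731,-.2152,.137]))
```

```text
9.5 [ 0.56964581 -0.21238033  0.28289507] [-0.09917944 -0.27777179 -2.13127312] [ 0.01000443 -0.04906586  0.01587932]
s_near 478 y0,by,z0,bz [-0.0049  0.0801  0.0115 -0.0889] rms 0.00471 tip tool [ 0.1415  0.0064 -0.001 ] tip world [ 0.5688 -0.2001  0.1418] dir [-0.036   0.1697 -0.9921]
w_near 1547 y0,by,z0,bz [-0.0004  0.021   0.0127 -0.1991] rms 0.00394 tip tool [ 0.1415  0.0025 -0.0155] tip world [ 0.5561 -0.1922  0.1426] dir [-0.1543  0.2099 -0.986 ]
[('outer', array([321.2, 238.8]), array([ 0.5732, -0.2147]), array([0.0304, 0.0327]))]
max x [0.15797634 0.1579771  0.15799398 0.15804669 0.15809415 0.1581684
 0.15828948 0.15835049 0.15850746 0.15857719] z min 0.12452856214599273
aim (array([ 0.0215,  0.0048, -0.0364]), array([-0.0004, -0.1617, -0.0189]))
```

```bash
sed -i 's/k=(d>0)&(rel\[...,0\]>lo)&(rel\[...,0\]<hi)&(np.hypot(rel\[...,1\],rel\[...,2\])<.024)/k=(d>0)\&(rel[...,0]>lo)\&(rel[...,0]<hi)\&(np.hypot(rel[...,1]-.0005+.0095*rel[...,0],rel[...,2]-.004-.0575*rel[...,0])<.0125)/' h.py
python3 - <<'E'
from h import *
p0,r=tool(); print(p0)
for f in("s_lo",): pass
for f in("s_near","w_near"):
    for hi in(.10,.13): x=shaft(f,p0,r,(0,.004),hi=hi)
p,d,m=load("w_near"); W=cloud(d,m); rel=(W-p0)@r.as_matrix()
k=(d>0)&(np.hypot(rel[...,1]+.0008,rel[...,2]-.012)<.0115)&(rel[...,0]>.11)&(rel[...,0]<.149); print("max x",np.sort(rel[...,0][k])[-8:].round(4))
t=np.array([.1415,x[0]+.1415*x[1],x[2]+.1415*x[3]]); print("aim",aim(t,[1,x[1],x[3]],[.5731,-.2152,.137]))
E
```

```text
[ 0.5695667  -0.21234413  0.28269623]
s_near 267 y0,by,z0,bz [-0.0005 -0.0036  0.0038  0.0591] rms 0.00132 tip tool [ 0.1415 -0.001   0.0121] tip world [ 0.5722 -0.2148  0.1407] dir [ 0.0032  0.0048 -1.0017]
s_near 356 y0,by,z0,bz [-0.0003 -0.0085  0.0037  0.0605] rms 0.0013 tip tool [ 0.1415 -0.0015  0.0123] tip world [ 0.572  -0.2152  0.1407] dir [ 6.0000e-04  5.0000e-04 -1.0019e+00]
w_near 882 y0,by,z0,bz [ 0.0005 -0.0096  0.0041  0.0575] rms 0.00019 tip tool [ 0.1415 -0.0009  0.0122] tip world [ 0.5724 -0.2147  0.1407] dir [-0.0022  0.002  -1.0017]
w_near 1043 y0,by,z0,bz [ 0.0005 -0.0096  0.0041  0.0579] rms 0.00018 tip tool [ 0.1415 -0.0009  0.0123] tip world [ 0.5724 -0.2148  0.1407] dir [-0.002   0.0016 -1.0017]
max x [0.1489 0.1489 0.1489 0.149  0.149  0.149  0.149  0.149 ]
aim (array([0.0185, 0.0005, 0.0033]), array([-0.    , -0.0016,  0.0002]))
```

Request:
step_arm([
  {"translation": [0.01, 0.0005, 0.0035], "angular": [0, -0.0016, 0], "gripper": -1},
  {"translation": [0.019, 0.0005, 0.0035], "angular": [0, -0.0016, 0], "gripper": -1},
  {"translation": [0.019, 0.0005, 0.0035], "angular": [0, -0.0016, 0], "gripper": -1},
])

```text
t: 9.95
position: [0.5698, -0.2124, 0.2782]
tcp_rot: [0.671, 1.525, -0.62]
force: [-0.2, -0.1, -1.9]
grip_width: 0.0284
```

Request:
step_arm([
  {"translation": [0.004, 0, 0], "angular": [0, 0, 0], "gripper": -1},
  {"translation": [0.008, 0, 0], "angular": [0, 0, 0], "gripper": -1},
  {"translation": [0.012, 0, 0], "angular": [0, 0, 0], "gripper": -1},
  {"translation": [0.012, 0, 0], "angular": [0, 0, 0], "gripper": -1},
])

```text
t: 10.35
position: [0.5699, -0.2124, 0.2762]
tcp_rot: [0.671, 1.524, -0.62]
force: [0.8, 0.8, -1.4]
grip_width: 0.0282
```

Request:
step_arm([
  {"translation": [0.003, 0, 0], "angular": [0, 0, 0], "gripper": -1},
  {"translation": [0.006, 0, 0], "angular": [0, 0, 0], "gripper": -1},
  {"translation": [0.006, 0, 0], "angular": [0, 0, 0], "gripper": -1},
])

```text
t: 10.65
position: [0.5699, -0.2124, 0.2751]
tcp_rot: [0.671, 1.524, -0.62]
force: [-0.8, 0.3, -2.3]
grip_width: 0.0286
```

Request:
step_arm([
  {"translation": [0.004, 0, 0], "angular": [0, 0, 0], "gripper": -1},
  {"translation": [0.007, 0, 0], "angular": [0, 0, 0], "gripper": -1},
  {"translation": [0.007, 0, 0], "angular": [0, 0, 0], "gripper": -1},
])

```text
t: 10.95
position: [0.5698, -0.2123, 0.2737]
tcp_rot: [0.671, 1.524, -0.62]
force: [0.5, 0.0, -2.2]
grip_width: 0.0282
```

Request:
step_arm([
  {"translation": [0.004, 0, 0], "angular": [0, 0, 0], "gripper": -1},
  {"translation": [0.007, 0, 0], "angular": [0, 0, 0], "gripper": -1},
  {"translation": [0.007, 0, 0], "angular": [0, 0, 0], "gripper": -1},
])

```text
t: 11.25
position: [0.5699, -0.2123, 0.2725]
tcp_rot: [0.671, 1.524, -0.62]
force: [0.2, -0.4, -1.1]
grip_width: 0.0283
```

Run:
```python
from h import *
s=manip.sense(); print(s["t"],s["position"],s["force"],s["wrist_torque"])
p0,r=tool()
for n in("scene","wrist"): grab(n,n[0]+"_c1")
x=shaft("w_c1",p0,r,(0,.004),hi=.12)
# black ring in wrist: grey along the visible generatrix
p,d,m=load("w_c1"); W=cloud(d,m); rel=(W-p0)@r.as_matrix(); g=p.mean(-1)
k=(d>0)&(np.hypot(rel[...,1]-x[0]-x[1]*rel[...,0],rel[...,2]-x[2]-x[3]*rel[...,0])<.0105)&(abs(rel[...,1]-x[0]-x[1]*rel[...,0])<.004)
for lo in np.arange(.03,.09,.003):
    b=k&(rel[...,0]>=lo)&(rel[...,0]<lo+.003); print(round(lo,3),b.sum(),np.round(np.mean(g[b]),0) if b.sum() else 0,end="; ")
```

```text
11.25 [ 0.56988705 -0.21226213  0.27248347] [ 0.1761623  -0.35931754 -1.05659048] [-0.01219878 -0.11353485 -0.0534924 ]
w_c1 996 y0,by,z0,bz [ 0.0005 -0.0098  0.0041  0.0582] rms 0.00019 tip tool [ 0.1415 -0.0009  0.0123] tip world [ 0.573  -0.215   0.1305] dir [ 1.0000e-04 -6.0000e-04 -1.0017e+00]
0.03 24 78.0; 0.033 19 78.0; 0.036 22 78.0; 0.039 17 78.0; 0.042 21 78.0; 0.045 22 79.0; 0.048 19 79.0; 0.051 14 79.0; 0.054 16 80.0; 0.057 17 81.0; 0.06 27 63.0; 0.063 9 51.0; 0.066 11 67.0; 0.069 13 78.0; 0.072 16 82.0; 0.075 11 81.0; 0.078 11 81.0; 0.081 11 81.0; 0.084 11 82.0; 0.087 12 82.0;
```

The ring sits at 64 mm along the tool, which puts the tip about 144 mm ahead of the TCP. That makes it about 7 mm below the gland's top with no contact force, so it is in the bore. I continue slowly into the seal.

Request:
step_arm([
  {"translation": [0.005, 0, 0.0003], "angular": [0, 0, 0], "gripper": -1},
  {"translation": [0.01, 0, 0.0006], "angular": [0, 0, 0], "gripper": -1},
  {"translation": [0.01, 0, 0.0006], "angular": [0, 0, 0], "gripper": -1},
])

```text
t: 11.65
position: [0.57, -0.2125, 0.2707]
tcp_rot: [0.671, 1.523, -0.62]
force: [1.5, -1.4, -0.2]
grip_width: 0.0283
```

Request:
step_arm([
  {"translation": [0.005, 0, 0.0003], "angular": [0, 0, 0], "gripper": -1},
  {"translation": [0.01, 0, 0.0006], "angular": [0, 0, 0], "gripper": -1},
  {"translation": [0.01, 0, 0.0006], "angular": [0, 0, 0], "gripper": -1},
])

```text
t: 11.95
position: [0.5699, -0.2123, 0.2683]
tcp_rot: [0.671, 1.523, -0.62]
force: [1.0, -0.4, 1.2]
grip_width: 0.0281
```

Request:
step_arm([
  {"translation": [0.005, 0, 0.0003], "angular": [0, 0, 0], "gripper": -1},
  {"translation": [0.01, -0.0001, 0.0006], "angular": [0, 0, 0], "gripper": -1},
  {"translation": [0.015, -0.0001, 0.0009], "angular": [0, 0, 0], "gripper": -1},
  {"translation": [0.015, -0.0001, 0.0009], "angular": [0, 0, 0], "gripper": -1},
])

```text
t: 12.35
position: [0.5698, -0.2122, 0.265]
tcp_rot: [0.671, 1.524, -0.62]
force: [1.3, -0.7, -0.4]
grip_width: 0.0284
```

Run:
```python
from h import *
s=manip.sense(); print(s["t"],s["position"],s["force"],s["wrist_torque"])
```

```text
12.35 [ 0.56977429 -0.21221211  0.26499322] [ 1.29047317 -0.74234426 -0.411777  ] [-0.28775486 -0.52398514 -0.01124448]
```

Small side load of about 1.5 N towards tool +z; I shift 0.5 mm that way and carry on.

Request:
step_arm([
  {"translation": [0.005, 0, 0.0025], "angular": [0, 0, 0], "gripper": -1},
  {"translation": [0.01, -0.0001, 0.0031], "angular": [0, 0, 0], "gripper": -1},
  {"translation": [0.015, -0.0001, 0.0034], "angular": [0, 0, 0], "gripper": -1},
  {"translation": [0.02, -0.0002, 0.0037], "angular": [0, 0, 0], "gripper": -1},
  {"translation": [0.02, -0.0002, 0.0037], "angular": [0, 0, 0], "gripper": -1},
])

```text
t: 12.85
position: [0.5701, -0.2125, 0.261]
tcp_rot: [0.671, 1.524, -0.62]
force: [1.7, -0.8, -0.3]
grip_width: 0.0281
```

Run:
```python
from h import *
s=manip.sense(); print(s["t"],s["position"],s["force"],s["wrist_torque"])
grab("wrist","w_c2"); p0,r=tool(); shaft("w_c2",p0,r,(0,.004),hi=.11)
```

```text
12.85 [ 0.57006043 -0.21254444  0.26098977] [ 1.70220189 -0.76925852 -0.33462243] [-0.22936988 -0.43651833 -0.04241557]
w_c2 929 y0,by,z0,bz [ 0.0005 -0.0097  0.0041  0.0619] rms 0.0002 tip tool [ 0.1415 -0.0009  0.0129] tip world [ 0.5735 -0.2156  0.119 ] dir [ 0.0019 -0.0029 -1.002 ]
```

Request:
step_arm([
  {"translation": [0.008, 0, 0.003], "angular": [0, 0, 0], "gripper": -1},
  {"translation": [0.016, -0.0002, 0.0035], "angular": [0, 0, 0], "gripper": -1},
  {"translation": [0.024, -0.0002, 0.004], "angular": [0, 0, 0], "gripper": -1},
  {"translation": [0.032, -0.0003, 0.0045], "angular": [0, 0, 0], "gripper": -1},
  {"translation": [0.032, -0.0003, 0.0045], "angular": [0, 0, 0], "gripper": -1},
])

```text
t: 13.4
position: [0.5703, -0.2129, 0.2542]
tcp_rot: [0.671, 1.525, -0.62]
force: [1.4, -0.7, 0.2]
grip_width: 0.0282
```

Run:
```python
from h import *
s=manip.sense(); print(s["t"],s["position"],s["force"],s["wrist_torque"])
grab("wrist","w_c3"); p0,r=tool(); shaft("w_c3",p0,r,(0,.004),hi=.11)
```

```text
13.4 [ 0.57032581 -0.21286391  0.25422759] [ 1.39386634 -0.68796137  0.20066384] [-0.16183847 -0.40805212 -0.0377703 ]
w_c3 934 y0,by,z0,bz [ 0.0005 -0.0094  0.0041  0.0608] rms 0.0002 tip tool [ 0.1415 -0.0009  0.0127] tip world [ 0.5736 -0.2158  0.1123] dir [ 0.0012 -0.0016 -1.0019]
```

Request:
step_arm([
  {"translation": [0.01, -0.0001, 0.0016], "angular": [0, 0, 0], "gripper": -1},
  {"translation": [0.02, -0.0002, 0.0022], "angular": [0, 0, 0], "gripper": -1},
  {"translation": [0.03, -0.0003, 0.0028], "angular": [0, 0, 0], "gripper": -1},
  {"translation": [0.04, -0.0004, 0.0034], "angular": [0, 0, 0], "gripper": -1},
  {"translation": [0.05, -0.0005, 0.004], "angular": [0, 0, 0], "gripper": -1},
])

```text
t: 13.95
position: [0.5709, -0.2133, 0.2456]
tcp_rot: [0.671, 1.523, -0.62]
force: [-0.0, 1.1, 5.6]
grip_width: 0.028
```

Request:
step_arm([
  {"translation": [0.01, -0.0001, 0.0006], "angular": [0, 0, 0], "gripper": -1},
  {"translation": [0.02, -0.0002, 0.0012], "angular": [0, 0, 0], "gripper": -1},
  {"translation": [0.03, -0.0003, 0.0018], "angular": [0, 0, 0], "gripper": -1},
  {"translation": [0.04, -0.0004, 0.0024], "angular": [0, 0, 0], "gripper": -1},
  {"translation": [0.05, -0.0005, 0.003], "angular": [0, 0, 0], "gripper": -1},
])

```text
t: 14.45
position: [0.5708, -0.2132, 0.2348]
tcp_rot: [0.671, 1.524, -0.62]
force: [1.7, 0.8, 5.1]
grip_width: 0.0279
```

Run:
```python
from h import *
s=manip.sense(); print(s["t"],s["position"],s["force"],s["wrist_torque"])
grab("wrist","w_c4"); p0,r=tool(); shaft("w_c4",p0,r,(0,.004),hi=.095)
```

```text
14.45 [ 0.57076046 -0.21324099  0.23479064] [1.70185434 0.78463044 5.08026823] [ 0.05177659 -0.28895123 -0.02379962]
w_c4 846 y0,by,z0,bz [ 0.0005 -0.0093  0.0042  0.0583] rms 0.0002 tip tool [ 0.1415 -0.0008  0.0125] tip world [ 0.5739 -0.2159  0.0923] dir [ 0.     -0.     -1.0017]
```

Request:
step_arm([
  {"translation": [0.013, -0.0001, 0.0008], "angular": [0, 0, 0], "gripper": -1},
  {"translation": [0.026, -0.0002, 0.0016], "angular": [0, 0, 0], "gripper": -1},
  {"translation": [0.039, -0.0003, 0.0023], "angular": [0, 0, 0], "gripper": -1},
  {"translation": [0.052, -0.0004, 0.003], "angular": [0, 0, 0], "gripper": -1},
  {"translation": [0.065, -0.0005, 0.0038], "angular": [0, 0, 0], "gripper": -1},
])

```text
t: 15.0
position: [0.5707, -0.2132, 0.2216]
tcp_rot: [0.671, 1.524, -0.62]
force: [1.4, -0.7, 4.1]
grip_width: 0.0283
```

Request:
step_arm([
  {"translation": [0.013, -0.0001, 0.0008], "angular": [0, 0, 0], "gripper": -1},
  {"translation": [0.026, -0.0002, 0.0016], "angular": [0, 0, 0], "gripper": -1},
  {"translation": [0.039, -0.0003, 0.0023], "angular": [0, 0, 0], "gripper": -1},
  {"translation": [0.05, -0.0004, 0.003], "angular": [0, 0, 0], "gripper": -1},
  {"translation": [0.05, -0.0004, 0.003], "angular": [0, 0, 0], "gripper": -1},
])

```text
t: 15.5
position: [0.5705, -0.213, 0.2109]
tcp_rot: [0.671, 1.525, -0.62]
force: [3.0, -0.6, 1.5]
grip_width: 0.0285
```

```bash
cat >> h.py <<'E'
def ring(f,p0,r,x,lo=.045,hi=.085):
    p,d,m=load(f); W=cloud(d,m); rel=(W-p0)@r.as_matrix(); g=p.mean(-1)
    k=(d>0)&(np.hypot(rel[...,1]-x[0]-x[1]*rel[...,0],rel[...,2]-x[2]-x[3]*rel[...,0])<.0105)&(rel[...,0]>lo)&(rel[...,0]<hi)
    u=rel[...,0][k]; v=g[k]; base=np.median(v); w=np.clip(base-12-v,0,None); near=(w>0)
    xm=np.average(u,weights=w); print(f,"base",base,"n",near.sum(),"ring x",xm.round(4),"range",np.percentile(u[near],[5,95]).round(4),"world",(p0+r.apply([xm,x[0]+x[1]*xm,x[2]+x[3]*xm])).round(4))
E
python3 - <<'E'
from h import *
s=manip.sense(); print(s["t"],s["position"],s["force"],s["wrist_torque"]); p0,r=tool()
grab("wrist","w_c5"); x=shaft("w_c5",p0,r,(0,.004),hi=.07)
ring("w_c5",p0,r,x,.045,.075); grab("scene","s_c5")
p=load("w_c5")[0]; q=load("s_c5")[0]
cv2.imwrite("pics/c6.png",np.clip(np.hstack([cv2.resize(p[180:300,260:380],(400,400),interpolation=2),cv2.resize(q[210:290,185:265],(400,400),interpolation=2)])[:,:,::-1]*1.3,0,255).astype(np.uint8))
E
```

```text
15.5 [ 0.57049279 -0.2130406   0.21090538] [ 2.98706358 -0.59380275  1.54683682] [-0.10814861 -0.58641141 -0.05143494]
w_c5 638 y0,by,z0,bz [ 0.0005 -0.0101  0.0042  0.0565] rms 0.0002 tip tool [ 0.1415 -0.0009  0.0122] tip world [ 0.5734 -0.2156  0.0689] dir [-2.3000e-03  1.0000e-03 -1.0016e+00]
w_c5 base 72.33333333333333 n 75 ring x 0.063 range [0.0606 0.0682] world [ 0.5736 -0.2157  0.1476]
```

View pics/c6.png

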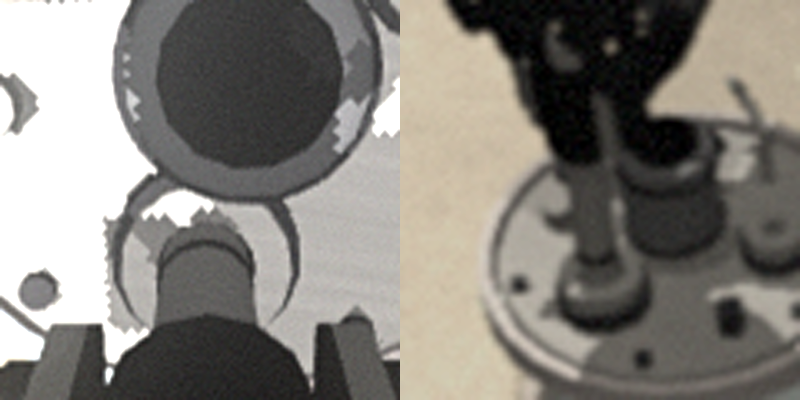

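The probe is in the gland: the wrist half shows the ring at crop (205,245) still above the nut's top, about 12 mm to go. I go most of it and re-measure.

Request:
step_arm([
  {"translation": [0.012, 0.001, 0.0017], "angular": [0, 0, 0], "gripper": -1},
  {"translation": [0.024, 0.0009, 0.0024], "angular": [0, 0, 0], "gripper": -1},
  {"translation": [0.036, 0.0008, 0.003], "angular": [0, 0, 0], "gripper": -1},
  {"translation": [0.046, 0.0007, 0.0036], "angular": [0, 0, 0], "gripper": -1},
  {"translation": [0.046, 0.0007, 0.0036], "angular": [0, 0, 0], "gripper": -1},
])

```text
t: 16.1
position: [0.5708, -0.2131, 0.2019]
tcp_rot: [0.671, 1.525, -0.62]
force: [1.5, -0.8, 2.1]
grip_width: 0.0285
```

Request:
step_arm([
  {"translation": [0, 0, 0], "angular": [0, 0, 0], "gripper": -1},
  {"translation": [0, 0, 0], "angular": [0, 0, 0], "gripper": -1},
])

```text
t: 16.3
position: [0.5708, -0.2131, 0.2019]
tcp_rot: [0.671, 1.525, -0.62]
force: [2.0, 0.1, 0.1]
grip_width: 0.0282
```

Run:
```python
from h import *
s=manip.sense(); print(s["t"],s["position"],s["force"],s["wrist_torque"]); p0,r=tool()
grab("wrist","w_c6"); x=shaft("w_c6",p0,r,(0,.004),hi=.06)
ring("w_c6",p0,r,x,.05,.0685); grab("scene","s_c6")
p,d,m=load("w_c6"); W=cloud(d,m); g=p.mean(-1)
k=(d>0)&(np.hypot(W[...,0]-.5735,W[...,1]+.2155)>.011)&(np.hypot(W[...,0]-.5735,W[...,1]+.2155)<.017)&(W[...,2]>.12)&(W[...,2]<.14); print("nut top z",np.median(W[...,2][k]))
# profile down the visible generatrix: camera-facing
for u in (320,321):
    print([(v,int(g[v,u]),W[v,u,2].round(4)) for v in range(222,275,2)])
p1=load("w_c5")
for nm in("w_c2","w_c3","w_c4"): pass
```

```text
16.3 [ 0.57076358 -0.21305851  0.20192958] [2.02477367 0.05439323 0.11337366] [-0.13929603 -0.38009705  0.0304934 ]
w_c6 532 y0,by,z0,bz [ 0.0005 -0.0085  0.0041  0.0609] rms 0.00018 tip tool [ 0.1415 -0.0008  0.0127] tip world [ 0.5741 -0.2159  0.0599] dir [ 0.0018 -0.0013 -1.0019]
w_c6 base 73.0 n 73 ring x 0.0626 range [0.06   0.0668] world [ 0.574  -0.2158  0.139 ]
nut top z 0.13375495146156977
[(222, 49, np.float64(0.1767)), (224, 50, np.float64(0.1767)), (226, 45, np.float64(0.1762)), (228, 49, np.float64(0.1766)), (230, 80, np.float64(0.1742)), (232, 82, np.float64(0.1735)), (234, 82, np.float64(0.173)), (236, 80, np.float64(0.1741)), (238, 79, np.float64(0.173)), (240, 45, np.float64(0.1682)), (242, 148, np.float64(0.1681)), (244, 116, np.float64(0.134)), (246, 101, np.float64(0.1342)), (248, 92, np.float64(0.1338)), (250, 70, np.float64(0.1323)), (252, 41, np.float64(0.1384)), (254, 72, np.float64(0.1415)), (256, 73, np.float64(0.1474)), (258, 74, np.float64(0.1508)), (260, 74, np.float64(0.1556)), (262, 74, np.float64(0.1593)), (264, 73, np.float64(0.1631)), (266, 74, np.fl
[... 279 characters left out ...]
loat64(0.1739)), (232, 78, np.float64(0.1733)), (234, 81, np.float64(0.1735)), (236, 82, np.float64(0.1741)), (238, 80, np.float64(0.1748)), (240, 52, np.float64(0.1688)), (242, 89, np.float64(0.1677)), (244, 101, np.float64(0.1344)), (246, 101, np.float64(0.1329)), (248, 100, np.float64(0.1336)), (250, 76, np.float64(0.1314)), (252, 37, np.float64(0.1384)), (254, 78, np.float64(0.1412)), (256, 74, np.float64(0.147)), (258, 75, np.float64(0.1518)), (260, 74, np.float64(0.1565)), (262, 76, np.float64(0.1593)), (264, 75, np.float64(0.1641)), (266, 71, np.float64(0.1683)), (268, 77, np.float64(0.1721)), (270, 73, np.float64(0.1749)), (272, 79, np.float64(0.1802)), (274, 44, np.float64(0.1833))]
```

Run:
```python
from h import *
p0,r=tool()
for f in("w_c6","w_c5","w_lo"):
    p,d,m=load(f)
    # camera fixed in tool frame: use current camera->tool extrinsics
    K,c,A=cam("wrist"); W=cloud(d,(K,c,A)); rel=(W-p0)@r.as_matrix()
    k=(d>0)&(np.hypot(rel[...,1]-.0007,rel[...,2]-.002)<.02)&(rel[...,0]<-.02)&(rel[...,0]>-.07)
    h,e=np.histogram(rel[...,0][k],bins=np.arange(-.07,-.02,.001)); i=h.argmax()
    top=k&(rel[...,0]<-.047); fc=k&(rel[...,0]>-.047)
    print(f,[(round(a,3),int(b)) for a,b in zip(e,h) if b>20]); print("stub med",np.median(rel[...,0][top]),np.median(rel[...,2][top]),"face med",np.median(rel[...,0][fc]))
# scene: ring triangulation in s_near/s_lo
for f in("s_near",):
    p,d,m=load(f); 
g=lambda f:load(f)[0].mean(-1)
for f,pp in(("s_c6",None),):
    p,d,m=load(f); s=np.array([.574,-.2157]); 
    n=np.array([m[1][0]-s[0],m[1][1]-s[1]]); n/=np.linalg.norm(n)
    for z in np.arange(.128,.172,.002):
        uv=proj(m,[[*(s+.009*n),z]])[0]; print(z.round(3),uv.round(1),cv2.getRectSubPix(p.mean(-1).astype(np.float32),(5,1),tuple(map(float,uv))).mean().round(0),end=" | ")
```

```text
w_c6 [(np.float64(-0.054), 159), (np.float64(-0.053), 882), (np.float64(-0.052), 702), (np.float64(-0.051), 128), (np.float64(-0.05), 74), (np.float64(-0.049), 85), (np.float64(-0.048), 75), (np.float64(-0.047), 72), (np.float64(-0.046), 81), (np.float64(-0.045), 126), (np.float64(-0.044), 179), (np.float64(-0.043), 823), (np.float64(-0.042), 1500), (np.float64(-0.041), 615), (np.float64(-0.04), 210), (np.float64(-0.039), 153), (np.float64(-0.038), 221), (np.float64(-0.037), 390), (np.float64(-0.036), 176), (np.float64(-0.035), 108), (np.float64(-0.034), 95), (np.float64(-0.033), 105), (np.float64(-0.032), 101), (np.float64(-0.031), 105), (np.float64(-0.03), 82), (np.float64(-0.029), 95), (np.float64(-0.028), 99), (np.float64(-0.027), 88), (np.float64(-0.026), 82), (np.float64(-0.025), 98), (np.float64(-0.024), 70), (np.float64(-0.023), 82), (np.float64(-0.022), 80)]
stub med -0.05200435236743534 -0.0015138215469442564 face med -0.04082228232632768
w_c5 [(np.float64(-0.054), 148), (np.float64(-0.053), 861), (np.float64(-0.052), 719), (np.float64(-0.051), 143), (np.float64(-0.05), 82)
[... 1678 characters left out ...]
 (np.float64(-0.022), 69)]
stub med -0.051993409167748195 -0.0014555100228110813 face med -0.040782874070139016
0.128 [225.9 268.8] 70.0 | 0.13 [225.8 268.1] 72.0 | 0.132 [225.7 267.4] 69.0 | 0.134 [225.6 266.8] 62.0 | 0.136 [225.5 266.1] 51.0 | 0.138 [225.4 265.4] 37.0 | 0.14 [225.3 264.8] 28.0 | 0.142 [225.2 264.1] 30.0 | 0.144 [225.1 263.4] 39.0 | 0.146 [225.  262.7] 46.0 | 0.148 [224.9 262.1] 50.0 | 0.15 [224.8 261.4] 49.0 | 0.152 [224.7 260.7] 49.0 | 0.154 [224.6 260. ] 49.0 | 0.156 [224.5 259.3] 49.0 | 0.158 [224.4 258.6] 49.0 | 0.16 [224.3 258. ] 49.0 | 0.162 [224.2 257.3] 49.0 | 0.164 [224.1 256.6] 50.0 | 0.166 [224.  255.9] 51.0 | 0.168 [223.9 255.2] 50.0 | 0.17 [223.8 254.5] 50.0 |
```

Three separate readings (stub top, head face, ring) put the ring's middle at z≈0.139. I push 4.2 mm further.

Request:
step_arm([
  {"translation": [0.007, 0.0002, 0.0005], "angular": [0, 0, 0], "gripper": -1},
  {"translation": [0.014, 0.0002, 0.0009], "angular": [0, 0, 0], "gripper": -1},
  {"translation": [0.021, 0.0002, 0.0013], "angular": [0, 0, 0], "gripper": -1},
  {"translation": [0.021, 0.0002, 0.0013], "angular": [0, 0, 0], "gripper": -1},
  {"translation": [0.021, 0.0002, 0.0013], "angular": [0, 0, 0], "gripper": -1},
])

```text
t: 16.9
position: [0.571, -0.2132, 0.1983]
tcp_rot: [0.671, 1.524, -0.62]
force: [0.7, 0.1, 2.9]
grip_width: 0.0282
```

Run:
```python
from h import *
s=manip.sense(); print(s["t"],s["position"],s["force"],s["wrist_torque"]); p0,r=tool()
grab("wrist","w_c7"); x=shaft("w_c7",p0,r,(0,.004),hi=.055); print("ring z", (p0+r.apply([.0628,0,.0078]))[2])
p,d,m=load("w_c7"); W=cloud(d,m); g=p.mean(-1)
for u in (320,322): print([(v,int(g[v,u]),W[v,u,2].round(4)) for v in range(242,262)])
```

```text
16.9 [ 0.57104619 -0.21317809  0.19831973] [0.66030114 0.14038257 2.88891801] [-0.11962529 -0.11200309  0.04317978]
w_c7 480 y0,by,z0,bz [ 0.0005 -0.0104  0.004   0.0593] rms 0.00018 tip tool [ 0.1415 -0.001   0.0124] tip world [ 0.5741 -0.216   0.0563] dir [-0.     -0.0018 -1.0018]
ring z 0.13517617924613062
[(242, 71, np.float64(0.1672)), (243, 147, np.float64(0.1685)), (244, 188, np.float64(0.134)), (245, 115, np.float64(0.1334)), (246, 92, np.float64(0.1337)), (247, 98, np.float64(0.1343)), (248, 102, np.float64(0.1341)), (249, 97, np.float64(0.1351)), (250, 69, np.float64(0.1326)), (251, 53, np.float64(0.1309)), (252, 44, np.float64(0.1361)), (253, 48, np.float64(0.1371)), (254, 74, np.float64(0.1399)), (255, 76, np.float64(0.1411)), (256, 74, np.float64(0.1439)), (257, 79, np.float64(0.1456)), (258, 73, np.float64(0.1471)), (259, 75, np.float64(0.1487)), (260, 76, np.float64(0.1522)), (261, 74, np.float64(0.1549))]
[(242, 48, np.float64(0.1679)), (243, 65, np.float64(0.1679)), (244, 91, np.float64(0.1344)), (245, 103, np.float64(0.1333)), (246, 100, np.float64(0.134)), (247, 101, np.float64(0.1334)), (248, 102, np.float64(0.1332)), (249, 97, np.float64(0.1337)), (250, 85, np.float64(0.133)), (251, 51, np.float64(0.1307)), (252, 40, np.float64(0.1356)), (253, 57, np.float64(0.1371)), (254, 75, np.float64(0.139)), (255, 81, np.float64(0.1417)), (256, 75, np.float64(0.1437)), (257, 75, np.float64(0.1464)), (258, 71, np.float64(0.1474)), (259, 73, np.float64(0.1494)), (260, 74, np.float64(0.1519)), (261, 71, np.float64(0.1541))]
```

The ring's upper edge is at row 253 with z≈0.138, so its middle is 0–2 mm high. I push 0.8 mm more, then release and back off upward.

Request:
step_arm([
  {"translation": [0.004, 0, 0.0002], "angular": [0, 0, 0], "gripper": -1},
  {"translation": [0.004, 0, 0.0002], "angular": [0, 0, 0], "gripper": -1},
])

```text
t: 17.15
position: [0.571, -0.2131, 0.1975]
tcp_rot: [0.671, 1.524, -0.62]
force: [0.1, -0.6, 4.4]
grip_width: 0.0283
```

Request:
step_arm([
  {"translation": [0, 0, 0], "angular": [0, 0, 0], "gripper": 1},
  {"translation": [0, 0, 0], "angular": [0, 0, 0], "gripper": 1},
  {"translation": [0, 0, 0], "angular": [0, 0, 0], "gripper": 1},
  {"translation": [0, 0, 0], "angular": [0, 0, 0], "gripper": 1},
  {"translation": [0, 0, 0], "angular": [0, 0, 0], "gripper": 1},
])

```text
t: 17.65
position: [0.5709, -0.213, 0.1973]
tcp_rot: [0.671, 1.524, -0.62]
force: [0.1, -0.3, 0.5]
grip_width: 0.0856
```

Run:
```python
from h import *
s=manip.sense(); print(s["t"],s["position"],s["force"],s["wrist_torque"],s["grip_width"]); p0,r=tool()
grab("wrist","w_r"); x=shaft("w_r",p0,r,(0,.004),hi=.055)
p,d,m=load("w_r"); W=cloud(d,m); rel=(W-p0)@r.as_matrix()
k=(d>0)&(np.hypot(rel[...,1]-.0007,rel[...,2]-.002)<.02)&(rel[...,0]<-.047)&(rel[...,0]>-.07); print("stub",np.median(rel[...,0][k]))
```

```text
17.65 [ 0.5709439  -0.21303905  0.19733958] [ 0.14464473 -0.31276565  0.54145363] [ 0.00781932 -0.03406518 -0.00793843] 0.08561853097632627
w_r 486 y0,by,z0,bz [ 0.0005 -0.0092  0.0041  0.0593] rms 0.00018 tip tool [ 0.1415 -0.0008  0.0125] tip world [ 0.5742 -0.2158  0.0553] dir [ 5.0000e-04 -8.0000e-04 -1.0018e+00]
stub -0.0523519217325802
```

The probe stayed put when released. I retreat straight up 120 mm and check.

Request:
step_arm([
  {"translation": [-0.1, 0.001, -0.006], "angular": [0, 0, 0], "gripper": 1},
  {"translation": [-0.25, 0.0025, -0.015], "angular": [0, 0, 0], "gripper": 1},
  {"translation": [-0.45, 0.0045, -0.026], "angular": [0, 0, 0], "gripper": 1},
  {"translation": [-0.6, 0.006, -0.035], "angular": [0, 0, 0], "gripper": 1},
  {"translation": [-0.6, 0.006, -0.035], "angular": [0, 0, 0], "gripper": 1},
])

```text
t: 18.2
position: [0.573, -0.2141, 0.3241]
tcp_rot: [0.669, 1.514, -0.62]
force: [1.2, 0.3, 0.8]
grip_width: 0.0854
```

Request:
step_arm([
  {"translation": [0, 0, -0.6], "angular": [0, 0, 0], "gripper": 1},
  {"translation": [0, 0, -0.6], "angular": [0, 0, 0], "gripper": 1},
  {"translation": [0, 0, -0.6], "angular": [0, 0, 0], "gripper": 1},
  {"translation": [0, 0, -0.6], "angular": [0, 0, 0], "gripper": 1},
  {"translation": [0, 0, -0.6], "angular": [0, 0, 0], "gripper": 1},
])

```text
t: 18.7
position: [0.4894, -0.1255, 0.3243]
tcp_rot: [0.671, 1.524, -0.62]
force: [0.5, 0.5, 0.2]
grip_width: 0.0851
```

Run:
```python
from h import *
s=manip.sense(); print(s["t"],s["position"],s["force"])
p,d,m=grab("scene","s_end"); W=cloud(d,m); g=p.mean(-1).astype(np.float32)
s=np.array([.574,-.2157]); n=m[1][:2]-s; n/=np.linalg.norm(n)
for z in np.arange(.128,.152,.002):
    uv=proj(m,[[*(s+.009*n),z]])[0]; print(z.round(3),uv.round(1),cv2.getRectSubPix(g,(5,1),tuple(map(float,uv))).mean().round(0),end=" | ")
for z in(.15,.19):
  k=(d>0)&(abs(W[...,2]-z)<.012)&(np.hypot(W[...,0]-s[0],W[...,1]-s[1])<.025); print(z,np.median(W[k],0).round(4))
k=(d>0)&(np.hypot(W[...,0]-s[0],W[...,1]-s[1])<.025); print("top z",np.percentile(W[...,2][k],99.5),"(expect .135+.115=.250)")
cv2.imwrite("pics/c7.png",np.clip(np.hstack([cv2.resize(p[200:300,180:280],(400,400),interpolation=2),cv2.resize(p[80:400,100:500],(400,400))])[:,:,::-1]*1.3,0,255).astype(np.uint8))
p,d,m=grab("wrist","w_end")
W=cloud(d,m); k=(d>0)&(np.hypot(W[...,0]-s[0],W[...,1]-s[1])<.02)&(W[...,2]>.24); print(k.sum(),"stub top wrist",np.median(W[k],0)); 
k=(d>0)&(np.hypot(W[...,0]-s[0],W[...,1]-s[1])<.016)&(W[...,2]>.20); print(np.histogram(W[...,2][k],bins=np.arange(.2,.27,.004)))
```

```text
18.7 [ 0.48943637 -0.12547644  0.32431085] [0.52206938 0.46511664 0.1736543 ]
0.128 [225.9 268.8] 73.0 | 0.13 [225.8 268.1] 72.0 | 0.132 [225.7 267.4] 61.0 | 0.134 [225.6 266.8] 47.0 | 0.136 [225.5 266.1] 33.0 | 0.138 [225.4 265.4] 34.0 | 0.14 [225.3 264.8] 38.0 | 0.142 [225.2 264.1] 42.0 | 0.144 [225.1 263.4] 45.0 | 0.146 [225.  262.7] 46.0 | 0.148 [224.9 262.1] 45.0 | 0.15 [224.8 261.4] 46.0 | 0.15 [ 0.5793 -0.2136  0.1496]
0.19 [ 0.5828 -0.2178  0.1892]
top z 0.25131607187256105 (expect .135+.115=.250)
1 stub top wrist [ 0.56342069 -0.20576986  0.24019407]
(array([ 84,  87,  91,  92,  98, 108,  99,  96,  83,  65,   1,   0,   0,
         0,   0,   0,   0]), array([0.2  , 0.204, 0.208, 0.212, 0.216, 0.22 , 0.224, 0.228, 0.232,
       0.236, 0.24 , 0.244, 0.248, 0.252, 0.256, 0.26 , 0.264, 0.268]))
```

View pics/c7.png

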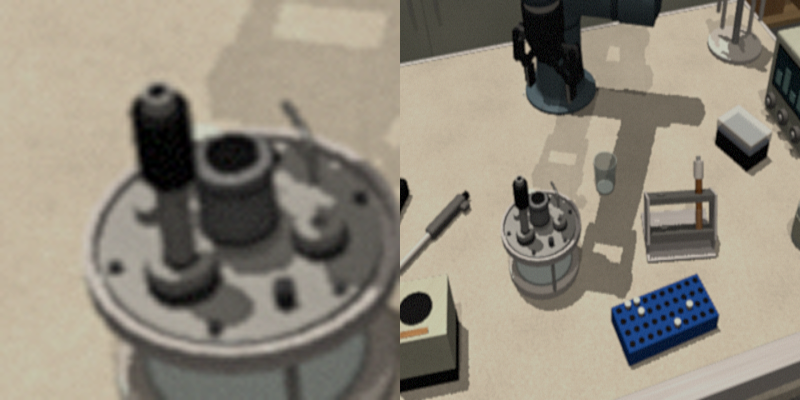

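The final view shows the probe upright in the gland with its ring at the nut's top at crop (178,265), the electrode and bench items unmoved, and the arm clear. I hand in.

```bash
python3 -c "
from bench import manip
print(manip.sense()['t'],manip.close_job())"
```

```text
the job is handed in; nothing more can be done
18.8 None
```

The probe is standing upright in the wide gland with its black ring about level with the gland's top, and I handed the job in at 18.8 s. I drew it 120 mm along its axis from the rack and turned it upright. A 0.058 rad lean in the grip had to be corrected first. I then fed it through the bore, let go and backed the arm off.

**Last checks**
- **Fit:** measured forces never passed about 6 N during insertion, and the probe did not move when released. It stands within about 0.002 rad of vertical.
- **Ring height:** the last estimates all fall inside the 4 mm limit:
  - From the gripper pose just before release, the ring is at about 0.134 m against the 0.135 m wanted.
  - From the scene camera, the top of the probe is at 0.251 m against 0.250 m expected.
  - The ring's dark band in the scene picture is at 0.136–0.138 m, though that camera had read a few millimetres off at the gland earlier.
- **Final wrist view:** its stub reading was unusable because only one pixel came back; the head's top edge there was at about 0.240 m, as expected.
- **Bystanders:** in the last picture the electrode and nearby bench items look unmoved. I checked this by eye only, and the picture did not cover the far ends of the bench.

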